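# Load and close a bell vacuum chamber

### The job

Load the vacuum chamber and close it up: stack every petri dish from the blue mat, upright, between the four rods on the chamber base. Then lift the glass bell by its handle off its white stand and lower it over the stack until it sits fully down on the base flange; after that swing both jaws of the hinged clamp ring shut round the two flanges, and last of all fold the latch lever down over the joint so that it holds the ring shut. Do not tip the bell over, and leave the bottles and the film carton where they are.

Things in the scene. Friction and masses are not known exactly. Their poses are not given: they have to be found in the camera images.
- chamber_base: fixed aluminium chamber base; origin: centre of its underside, z up, local +x from the chamber axis to the ring's hinge. Foot 144 mm across; flange 120 mm across, top at 38 mm; centring plate 80 mm across (77 at its top), top at 44 mm. Four 5 mm steel rods, 61 mm tall above that plate, at radius 35.5 mm, +-45 and +-135 deg from local x: a dish has 3.5 mm play between them
- seat (a point): chamber axis at the top of the centring plate, where the lowest dish stands; axes as chamber_base. Fingers pass between the rods along local x or local y
- flange_top (a point): chamber axis at the top of the base flange, where the bell's underside sits; axes as chamber_base
- ring_hinge (a point): on the vertical hinge axis of both clamp jaws, 70 mm from the chamber axis along local +x
- dish_1: closed petri dish, cream contents, a disc 59 mm in diameter and 15 mm high, 22 g; origin at the centre of its underside, z up. Up to four dishes of this size lie on the mat at the start; absent ones read None
- dish_2: closed petri dish, pink contents, a disc 59 mm in diameter and 15 mm high, 22 g; origin at the centre of its underside, z up. Up to four dishes of this size lie on the mat at the start; absent ones read None
- dish_3: closed petri dish, cream contents, a disc 59 mm in diameter and 15 mm high, 22 g; origin at the centre of its underside, z up. Up to four dishes of this size lie on the mat at the start; absent ones read None
- dish_4: closed petri dish, pink contents, a disc 59 mm in diameter and 15 mm high, 22 g; origin at the centre of its underside, z up. Up to four dishes of this size lie on the mat at the start; absent ones read None
- mat: thin blue rectangular mat, 260 x 240 mm, 2 mm thick, fixed, on which the dishes lie at the start; origin at the centre of its underside. It is on the left or the right of the chamber; the bell stand is on the other side
- bell: clear glass bell, about 0.4 kg: an upside-down pot with an aluminium flange ring (120 mm across, 8 mm thick) round its open lower end; wall 96 mm outside, 88 mm inside; inside roof at 72 mm, top plate at 81 mm, 121 mm high in all. Origin: centre of its underside, z up; handle along local x. 4 mm play all round on the centring plate; its yaw does not matter
- bell_handle (a point): middle of the bell's black bar handle: a round bar 12 mm thick along the bell's local x, straight for 44 mm, its centre 115 mm above the bell's underside, 28 mm clear over the top plate; legs at +-30 mm. Pinch it across from above
- bell_stand: white round stand, fixed; its rim carries the bell's underside 40 mm above the bench, with a centring boss 6 mm higher; origin at the centre of its underside
- jaw_left (a joint): left half (at local +y) of the steel clamp ring, hinged about the vertical through ring_hinge: 0 = shut (stop), positive = swung out to local +y, at most 0.9 rad. Stays where left; needs 0.05 N m. Ring 136 mm across, from 23 to 53 mm above the bench. Its upper lip (inner diameter 108 mm) passes 2 mm over the flange of a fully seated bell, so it must be open while the bell goes on
- jaw_right (a joint): right jaw (at local -y), mirror image: 0 = shut, positive = swung outwards to local -y, limit 0.9 rad
- jaw_left_post (a point): top centre of the red upright handle post on the left jaw: 12 mm in diameter, free from 53 to 102 mm above the bench. When shut it stands at local (-23, +87) mm from the chamber axis
- jaw_right_post (a point): the same post on the right jaw; when shut at local (-23, -87) mm
- latch (a joint): black latch lever at the front end of the left jaw: 0 = folded down (level, pointing to local -y across the ring's joint), positive = lifted, 1.57 = upright, at most 1.75. Stays where left; needs 0.05 N m. Jaw shut: pivot (axis local x) at local (-105, +16) mm, 56 mm high. Lever 77 mm long from the pivot, 10 wide, 8 thick. Its hook drops outside the right jaw's brass pin if both jaws are shut
- latch_tip (a point): top of the red thumb pad at the latch lever's end, 66 mm from the pivot, 7 mm above the lever's middle line
- bottle: round reagent bottle with blue cap, 56 mm across, 105 mm high, standing behind the work; leave alone
- film_carton: film dispenser carton, 62 x 132 x 58 mm, standing behind the work; leave alone
- white_bottle: small white bottle with white cap, 46 mm across, 85 mm high, standing behind the work; leave alone
There are look-alikes about, which are no part of the job. What is shaped like the dish_1 but red is not meant. What is shaped like the dish_4 but brown or purple is not meant.

How it is judged:
On the way, in this order (a step that is already met when the one before it is completed fails the run):
1. all dishes stand upright in the stack between the rods (horizontal distance between each of dish_1, dish_2, dish_3, dish_4 and seat below 0.012 m and z of dish_1 in the frame of seat between -0.004 and 0.052 m and angle between each of dish_1, dish_2, dish_3, dish_4's own z axis and vertical below 0.12 rad and z of dish_2 in the frame of seat between -0.004 and 0.052 m and z of dish_3 in the frame of seat between -0.004 and 0.052 m and z of dish_4 in the frame of seat between -0.004 and 0.052 m), for 0.3 s.
2. the bell sits fully down on the base flange (horizontal distance between bell and flange_top below 0.006 m and z of bell in the frame of flange_top between -0.003 and 0.0025 m and angle between bell's own z axis and vertical below 0.04 rad), for 0.3 s.
3. both clamp jaws are shut (value of joint each of jaw_left, jaw_right below 0.05 rad), for 0.2 s.
4. the latch lever is folded down (value of joint latch below 0.1 rad), for 0.2 s.
At the end, for the whole second after the job is handed in: every dish present upright (within 0.12 rad), within 12 mm of the chamber axis and stacked between the rods; bell fully down on the flange (within 2.5 mm), within 6 mm of the axis and level, at rest; both jaws within 0.05 rad of shut; latch within 0.1 rad of folded down (all of step 1 and all of step 2 and all of step 3 and value of joint latch below 0.1 rad and linear speed of bell below 0.02 m/s); the robot touches nothing.
It fails at once if the bell is tipped over (angle between bell's own z axis and vertical above 0.6 rad).
It fails at once if a bottle or the film carton is moved (distance of any of bottle, film_carton, white_bottle from where it was at the start of the episode above 0.03 m).
Of dish_1, dish_2, dish_3, dish_4 only 2 to 4 are there at a start; the rules pass over those that are not, and their reading is None.
At some moment in a run one of dish_1, dish_2, dish_3, dish_4 may be knocked a few centimetres aside while the robot is not near it.
It also fails if it takes over 210 s, if anything falls off the work surface, if the arm or the gripper's body presses on something with over 40 N, if the wrist force passes 120 N, or if a joint passes its speed limit or range.

### The arm

A 6-joint arm with a two-finger parallel gripper is mounted at the origin on a cart in front of the work surface, level with it; the furniture and walls round the work are solid. World frame = base frame: x ahead of the robot, y to its left, z up, the work surface at z = 0. Lengths are in m, angles in rad, forces in N, time in s.
With the tool pointing down it reaches from about 0.3 to 0.875 m from the base axis. Payload 6.4 kg.
Tool frame: the origin (TCP) lies between the finger pads; the fingertips stand ctrl.tip_extent ahead of it and the grasp point (between the pads) is the TCP (ctrl.tip_extent is the distance from the TCP to the fingertips, in m); z points along the fingers, y is the line along which they close (so a half turn about z gives the same grasp; the last joint's range is limited). The gripper opens to 85 mm and grips with 20 to 120 N. Pads are 22 mm wide; open, the fingers measure 114 mm over their backs; the gripper's body (76 mm by 85 mm) begins 54 mm behind the grasp point. The pads swing forward as they close: fully open they stand 13 mm farther back than shut.
Start: joints at [-1.518, 0.181, 1.607, -0, 1.354, -0.206], TCP at [0.147, -0.556, 0.25] pointing down, gripper open.
Joint ranges: [-2.99, 2.99], [-0.89, 2.07], [0.3, 2.58], [-1.14, 4.28], [0, 2.63], [-3.12, 3.12]. Speed limits (rad/s): [2.57, 2.57, 3.01, 3.14, 3.14, 3.14].

### API

Orientations are given as a unit quaternion [w, x, y, z].
In Python, from bench import ctrl gives the robot as it stands.
- The arm moves only by the tool send_rows, never from a script. Its arguments are lists of equal length, an entry for each row: "dr": the turn, a rotation vector about the tool's x, y, z in units of 6 degrees (1.0 is 6 degrees), a list of three; "xyz": the shift along the tool's x, y, z in cm, a list of three; "jaw": the opening in per cent of the stroke, from 0 (shut) to 100 (fully open). In form: {"dr": [[wx, wy, wz], ...], "xyz": [[dx, dy, dz], ...], "jaw": [jaw, ...]}. A call has exactly 8 rows; each row is the pose to reach, as a shift and turn from the pose commanded when the call began, along the tool's axes at that moment; what a row does not reach only later rows make up. A row lasts 1/8 s, in which the tool goes at most 62.5 mm and 10.7 degrees, less where a joint would pass 70% of its speed; a pose out of reach is approached as far as the arm can. A call with a gripper value outside its range is refused whole. The fingers move at their own pace and stop on an object; the grip force is fixed at half the most. Time passes only in rows, so rows that repeat a pose let the fingers close, or fill a call up. It gives the time, the measured TCP pose, the force, the opening and the grip force at its end, in the units of the state.
- ctrl.get_obs(): the state, without advancing time (a new reading comes with each control period).
- ctrl.camera(name): name is "scene" or "side" or "wrist"; returns the picture (420x560x3 uint8, red, green, blue); there is no depth.
- ctrl.calibration(name): a dict with "camera_matrix" (3x3 intrinsics, pixels), "world_from_camera" (4x4, takes a point from camera to world coordinates). Camera axes: x right, y up, looking along -z (the intrinsics and any distortion apply to the point x, -y, -z); pixel columns grow to the right and rows downward; lengths in m; the calibration is good to about 2 mm. A picture is of the moment at which its call begins: read the wrist's pose just before it. calibration takes no time and is no camera call; for the wrist camera it gives the pose at the moment of the call.
- ctrl.hand_in(): hands the job in; it is judged then, once.
The state is a dict: "time_s": time; "q": joint angles; "dq": joint speeds; "joint_efforts": joint torques, N m; "eef_pos": TCP position; "eef_rot": TCP orientation; "wrist_force": force on the tool from outside, world axes, zero at the start; "torque": the same for the moment, N m; "opening": opening from 0.0 (shut) to 1.0 (fully open); "grasp_force": force on a finger pad.
Only numpy, scipy, OpenCV 4.12 (cv2) and the standard library are available. Lean on these libraries where they do the work, as an engineer would, in place of code of your own. Each camera call takes 0.05 s, during which the arm holds its last target. There are 200 camera calls.

## Working session

There is one attempt and no reset: what is moved stays moved. The work goes in short steps, Python scripts to look and compute and a tool call to move; the robot and the scene stay as the last step left them, time stands still between calls to the robot, and variables do not carry over. Pictures are saved under pics/ and viewed, at most 14 in all, crops included, and the job is handed in when it is done.

Besides the shell and the picture viewer there is one more tool, called as name(argument=value, ...), one argument or row to a line, values as JSON. send_rows: Moves the arm, as the interface text tells. Its arguments: {"type":"object","properties":{"dr":{"type":"array","items":{"type":"array","items":{"type":"number"}}},"xyz":{"type":"array","items":{"type":"array","items":{"type":"number"}}},"jaw":{"type":"array","items":{"type":"number"}}},"required":["dr","xyz","jaw"]}

```bash
ls; mkdir -p pics
python3 - <<'E'
from bench import ctrl
import cv2,numpy as np
np.set_printoptions(precision=4,suppress=True)
o=ctrl.get_obs();print(o,ctrl.tip_extent)
for n in("scene","side"):
    im=ctrl.camera(n);cv2.imwrite(f"pics/{n}0.png",im[:,:,::-1]);c=ctrl.calibration(n);print(c)
print(ctrl.calibration("wrist"))
E
```

```text
pics
{'time_s': 0.0, 'q': array([-1.5183,  0.1816,  1.608 , -0.    ,  1.3538, -0.2063]), 'dq': array([-0.0003, -0.0006, -0.0003, -0.0004,  0.0002,  0.0014]), 'joint_efforts': array([ -0.0021, -44.488 , -35.1338,  -0.0006,   0.009 ,  -0.    ]), 'eef_pos': array([ 0.1471, -0.5553,  0.2494]), 'eef_rot': array([-0.0009,  0.9916,  0.129 ,  0.0001]), 'wrist_force': array([-0.1256,  0.057 ,  0.4698]), 'torque': array([ 0.0054, -0.0155,  0.0566]), 'grasp_force': 0.0, 'opening': 0.9913728922172999} 0.019
{'camera_matrix': array([[460.5165,   0.    , 284.0751],
       [  0.    , 460.5165, 215.393 ],
       [  0.    ,   0.    ,   1.    ]]), 'world_from_camera': array([[ 0.8695,  0.2055, -0.4491, -0.1294],
       [-0.4939,  0.3513, -0.7954, -1.1328],
       [-0.0057,  0.9134,  0.407 ,  0.7297],
       [ 0.    ,  0.    ,  0.    ,  1.    ]])}
{'camera_matrix': array([[443.5249,   0.    , 279.4572],
       [  0.    , 443.5249, 215.9263],
       [  0.    ,   0.    ,   1.    ]]), 'world_from_camera': array([[-0.9998, -0.0163,  0.013 ,  0.5294],
       [ 0.0198, -0.5365,  0.8436,  1.2608],
       [-0.0068,  0.8437,  0.5367,  0.8994],
       [ 0.    ,  0.    ,  0.    ,  1.    ]])}
{'camera_matrix': array([[346.4188,   0.    , 279.1128],
       [  0.    , 346.4188, 211.0743],
       [  0.    ,   0.    ,   1.    ]]), 'world_from_camera': array([[ 0.2559,  0.9175,  0.3044,  0.2265],
       [-0.9667,  0.2434,  0.0791, -0.5349],
       [-0.0015, -0.3145,  0.9493,  0.3723],
       [ 0.    ,  0.    ,  0.    ,  1.    ]])}
```

View pics/scene0.png

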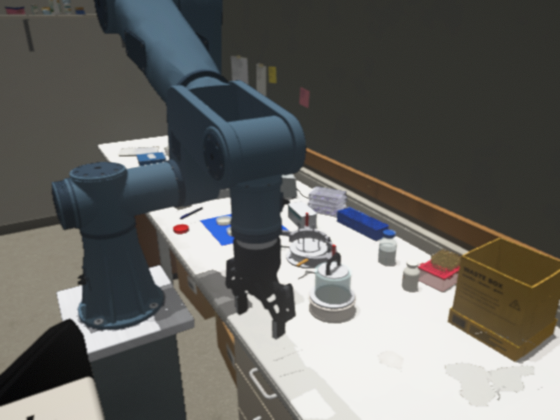

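View pics/side0.png

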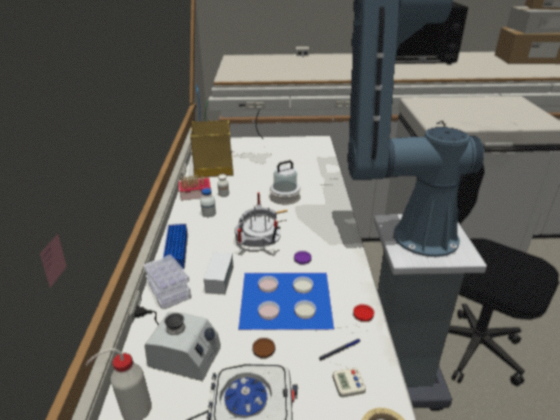

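The side view shows four dishes on the mat at (268,284), (303,284), (269,310) and (305,310). The chamber is at (258,225), and the bell on its stand at (285,185). The red, purple and brown discs are decoys.

```bash
cat > h.py <<'E'
from bench import ctrl
import cv2,numpy as np
from scipy.spatial.transform import Rotation as R
np.set_printoptions(precision=4,suppress=True)
def ray(c,px,z):
    K=c["camera_matrix"];T=c["world_from_camera"]
    d=np.linalg.inv(K)@[px[0],px[1],1];d=T[:3,:3]@(d*[1,-1,-1]);o=T[:3,3]
    return o+d*(z-o[2])/d[2]
def proj(c,p):
    K=c["camera_matrix"];T=c["world_from_camera"]
    v=(T[:3,:3].T@(np.array(p)-T[:3,3]))*[1,-1,-1];v=K@v;return v[:2]/v[2]
def look(name,fn,scale=None,crop=None):
    c=ctrl.calibration(name);im=ctrl.camera(name)[:,:,::-1].copy()
    if fn:
        v=im if crop is None else im[crop[1]:crop[3],crop[0]:crop[2]]
        if scale: v=cv2.resize(v,None,fx=scale,fy=scale,interpolation=cv2.INTER_CUBIC)
        cv2.imwrite("pics/"+fn,v)
    return c,im
def tool():
    o=ctrl.get_obs();return o["eef_pos"],R.from_quat(o["eef_rot"],scalar_first=True).as_matrix(),o
def delta(p,yaw=None):
    """shift (cm) in tool axes and turn (6deg units) to bring TCP to p with tool y at world angle yaw (tool down)"""
    e,M,o=tool();s=M.T@(np.array(p)-e)*100;w=np.zeros(3)
    if yaw is not None:
        c=[]
        for k in (0,np.pi):
            y=np.array([np.cos(yaw+k),np.sin(yaw+k),0]);z=np.array([0,0,-1.]);N=np.c_[np.cross(y,z),y,z]
            c.append(R.from_matrix(M.T@N).as_rotvec())
        w=min(c,key=np.linalg.norm)
    else:
        y=M[:,1]*[1,1,0];y/=np.linalg.norm(y);z=np.array([0,0,-1.]);w=R.from_matrix(M.T@np.c_[np.cross(y,z),y,z]).as_rotvec()
    print("xyz cm",s.round(2),"dr",(np.degrees(w)/6).round(2),"pos",e,"q6",o["q"][5].round(2),"t",o["time_s"]);return s,w
E
python3 - <<'E'
from h import *
c,im=look("side","side1.png",4,(210,150,350,330) if 0 else (220,155,340,265))
for p in [(268,284),(303,284),(269,310),(305,310)]: print(p,ray(c,p,.017))
hsv=cv2.cvtColor(im,cv2.COLOR_BGR2HSV)
print("chamber",ray(c,(258,222),.044),"bell",ray(c,(285,166),.155),"mat",[ray(c,p,.002)[:2] for p in [(248,273),(327,273),(333,327),(238,327)]])
E
```

```text
(268, 284) [0.5497 0.2516 0.017 ]
(303, 284) [0.4452 0.2544 0.017 ]
(269, 310) [0.5467 0.3602 0.017 ]
(305, 310) [0.4467 0.3629 0.017 ]
chamber [ 0.5849 -0.0462  0.044 ] bell [ 0.4833 -0.2619  0.155 ] mat [array([0.6129, 0.1809]), array([0.3654, 0.1878]), array([0.3741, 0.4137]), array([0.6309, 0.407 ])]
```

View pics/side1.png

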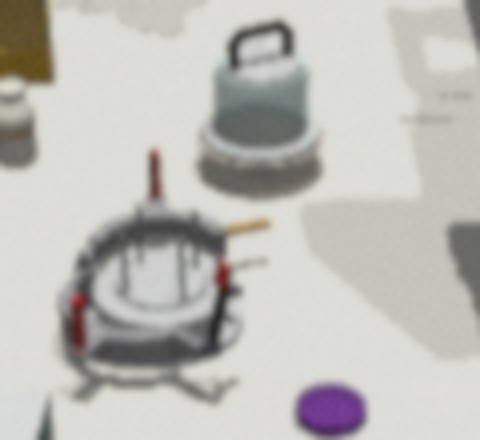

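Run:
```python
from h import *
delta([.56,-.05,.36],-np.pi/2)
```

```text
xyz cm [ 52.85 -38.31 -10.98] dr [-0.01 -0.    2.47] pos [ 0.1471 -0.5555  0.2496] q6 -0.21 t 0.15
```

send_rows(
  dr=[
    [0, 0, 2.5],
    [0, 0, 2.5],
    [0, 0, 2.5],
    [0, 0, 2.5],
    [0, 0, 2.5],
    [0, 0, 2.5],
    [0, 0, 2.5],
    [0, 0, 2.5],
  ],
  xyz=[
    [6, -4.5, -5],
    [12, -9, -11],
    [18, -13, -11],
    [24, -17.5, -11],
    [30, -22, -11],
    [36, -26, -11],
    [42, -30.5, -11],
    [46, -33, -11],
  ],
  jaw=[100, 100, 100, 100, 100, 100, 100, 100],
)

```text
time_s: 1.15
eef_pos: [0.4478, -0.1882, 0.359]
eef_rot: [0.0, 1.0, -0.002, 0.0]
wrist_force: [1.2, -1.5, 0.2]
opening: 1.0
grasp_force: 0.0
```

Run:
```python
from h import *
delta([.56,-.05,.36],-np.pi/2)
```

```text
xyz cm [ 11.17 -13.86  -0.1 ] dr [ 0.   -0.   -0.03] pos [ 0.4478 -0.1882  0.359 ] q6 0.93 t 1.15
```

send_rows(
  dr=[
    [0, 0, 0],
    [0, 0, 0],
    [0, 0, 0],
    [0, 0, 0],
    [0, 0, 0],
    [0, 0, 0],
    [0, 0, 0],
    [0, 0, 0],
  ],
  xyz=[
    [4, -5, 0],
    [8, -10, 0],
    [11, -14, 0],
    [11, -14, 0],
    [11, -14, 0],
    [11, -14, 0],
    [11, -14, 0],
    [11, -14, 0],
  ],
  jaw=[100, 100, 100, 100, 100, 100, 100, 100],
)

```text
time_s: 2.15
eef_pos: [0.5571, -0.0512, 0.3591]
eef_rot: [0.0, 1.0, -0.002, 0.0]
wrist_force: [-0.5, 0.3, 1.1]
opening: 1.0
grasp_force: 0.0
```

Run:
```python
from h import *
c,im=look("wrist","w1.png",1.4);print(tool()[0]); np.save("w1.npy",c,allow_pickle=True);cv2.imwrite("w1raw.png",im)
```

```text
[ 0.5572 -0.051   0.3591]
```

View pics/w1.png

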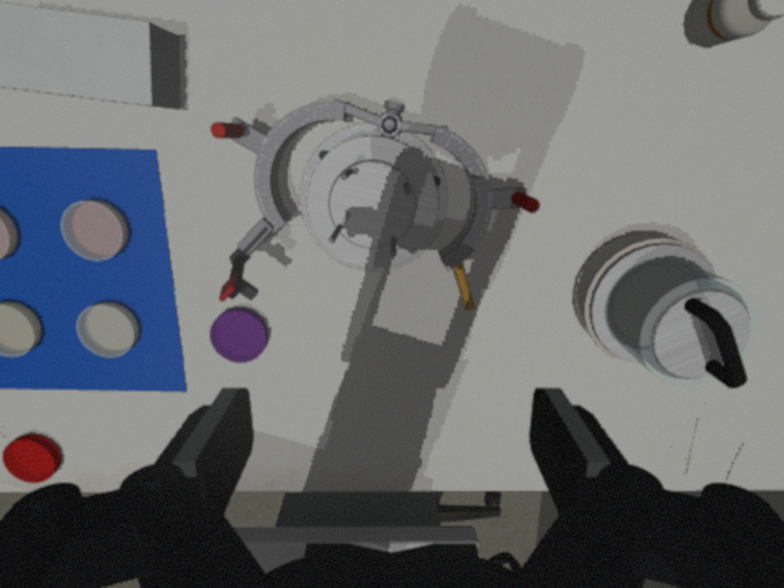

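The mat is on the left, with dishes at (95,230), (108,328), (0,235) and (15,328) in the scaled view. The chamber is near (373,200) with its hinge at (391,123). The posts are at (225,130) and (527,202), and the bell handle at (718,340). I'll zoom in on the chamber.

Run:
```python
from h import *
im=cv2.imread("w1raw.png")[60:225,145:395]
cv2.imwrite("pics/w1z.png",cv2.resize(im,None,fx=3.2,fy=3.2,interpolation=cv2.INTER_CUBIC))
```

```text
(no output)
```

View pics/w1z.png

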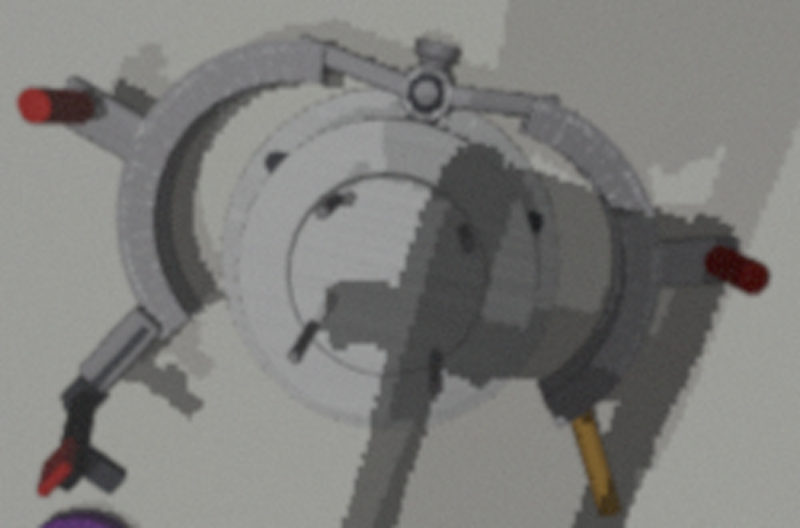

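Run:
```python
from h import *
c=np.load("w1.npy",allow_pickle=True).item()
f=lambda p:(145+p[0]/3.2,60+p[1]/3.2)
for z in(.038,.044):
    P=[ray(c,f(p),z)[:2] for p in[(288,275),(487,275),(388,174),(388,377)]]
    print(z,"centre",(P[0][1]+P[1][1])/2,(P[2][0]+P[3][0])/2,"dia",P[0][1]-P[1][1],P[2][0]-P[3][0])
P=[ray(c,f(p),.038)[:2] for p in[(239,258),(541,258),(390,116),(390,410)]];print("flange",P)
T=c["world_from_camera"];print("nadir",(np.array(proj(c,T[:3,3]-[0,0,.4]))-[145,60])*3.2)
print("hinge",ray(c,f((427,91)),.06))
for n,p,q in[("a",(320,210),(350,197)),("b",(467,245),(462,228)),("c",(335,298),(295,355)),("d",(437,352),(435,385))]:
    print(n,ray(c,f(p),.044)[:2],ray(c,f(q),.105)[:2])
for n,p in[("l",(36,105)),("r",(755,276))]: print(n,ray(c,f(p),.102))
# dishes
im=cv2.imread("w1raw.png");hsv=cv2.cvtColor(im,cv2.COLOR_BGR2HSV)
for p in[(95,230),(108,328)]:
    print(ray(c,(p[0]/1.4,p[1]/1.4),.017))
for p in[(693,305),(730,372),(718,340)]: print("handle",ray(c,(p[0]/1.4,p[1]/1.4),.155))
```

```text
0.038 centre -0.034847605263043896 0.5780238810387299 dia 0.07903572078033616 0.08003735309348292
0.044 centre -0.03507302939993226 0.5788499964193443 dia 0.077967632702071 0.07895572896440528
flange [array([0.5863, 0.0237]), array([ 0.5858, -0.0956]), array([ 0.6393, -0.0368]), array([ 0.5241, -0.035 ])]
nadir [428.8328 116.2261]
hinge [ 0.6478 -0.0509  0.06  ]
a [ 0.6051 -0.0095] [ 0.614  -0.0254]
b [ 0.5916 -0.0661] [ 0.6038 -0.0624]
c [ 0.5713 -0.0142] [ 0.5612 -0.005 ]
d [ 0.5495 -0.0544] [ 0.5504 -0.0533]
l [0.6432 0.0759 0.102 ]
r [ 0.5871 -0.1622  0.102 ]
[0.5531 0.2346 0.017 ]
[0.4511 0.2412 0.017 ]
handle [ 0.5227 -0.2672  0.155 ]
handle [ 0.4693 -0.3052  0.155 ]
handle [ 0.4954 -0.2908  0.155 ]
```

Seat is at about (0.578,-0.035) with local x at about -13°, and both jaws are open about 0.55 rad with the latch upright. Next I'll look at the mat from above.

Run:
```python
from h import *
delta([.46,.28,.30],-np.pi/2)
```

```text
xyz cm [ -9.85 -33.06   5.9 ] dr [ 0.   -0.   -0.04] pos [ 0.5572 -0.051   0.3591] q6 1.27 t 2.2
```

send_rows(
  dr=[
    [0, 0, 0],
    [0, 0, 0],
    [0, 0, 0],
    [0, 0, 0],
    [0, 0, 0],
    [0, 0, 0],
    [0, 0, 0],
    [0, 0, 0],
  ],
  xyz=[
    [-2, -6, 1],
    [-4, -12, 2],
    [-6, -18, 3],
    [-8, -24, 4],
    [-9, -30, 5],
    [-10, -33, 6],
    [-10, -33, 6],
    [-10, -33, 6],
  ],
  jaw=[100, 100, 100, 100, 100, 100, 100, 100],
)

```text
time_s: 3.2
eef_pos: [0.4586, 0.2794, 0.2992]
eef_rot: [0.0, 1.0, -0.001, 0.0]
wrist_force: [-0.2, 0.2, 1.1]
opening: 0.998
grasp_force: 0.0
```

```bash
cat >> h.py <<'E'
def dishes(fn=None,show=True):
    c,im=look("wrist",None);hsv=cv2.cvtColor(im,cv2.COLOR_BGR2HSV)
    m=((hsv[...,0]<30)|(hsv[...,0]>150))&(hsv[...,1]<110)&(hsv[...,2]>60)&(hsv[...,1]>12)
    m=cv2.morphologyEx(m.astype(np.uint8)*255,cv2.MORPH_OPEN,np.ones((5,5)))
    out=[]
    for k in cv2.findContours(m,cv2.RETR_EXTERNAL,cv2.CHAIN_APPROX_NONE)[0]:
        if cv2.contourArea(k)<700: continue
        # keep only blobs ringed by blue mat
        r=np.zeros_like(m);cv2.drawContours(r,[k],-1,255,12);q=(r>0)&(m==0)
        blue=((hsv[...,0]>95)&(hsv[...,0]<130)&(hsv[...,1]>130))[q].mean()
        e=cv2.fitEllipse(k);p=ray(c,e[0],.017);out.append((p,e,blue))
        print(p.round(4),np.round(e[0],1),np.round(e[1],1),"blue",round(blue,2),"area",cv2.contourArea(k))
        cv2.ellipse(im,e,(0,255,0),1)
    if fn: cv2.imwrite("pics/"+fn,im)
    return out,c
E
python3 - <<'E'
from h import *
dishes("m1.png");print(tool()[0])
E
```

```text
[0.2192 0.6091 0.017 ] [ 44.3 338.6] [ 34.9 118.2] blue 0.0 area 2365.0
[0.1812 0.3161 0.017 ] [254.  360.1] [ 82.3 208.5] blue 0.0 area 11416.0
[0.3655 0.5864 0.017 ] [ 37.3 242.5] [46.  57.4] blue 0.01 area 1325.5
[0.4511 0.3484 0.017 ] [221.  175.7] [38.8 41.4] blue 0.24 area 1260.0
[0.5505 0.3483 0.017 ] [216.1  87.1] [45.4 49.1] blue 0.32 area 1749.0
[0.5525 0.2401 0.017 ] [314.5  84.9] [45.7 49. ] blue 0.34 area 1757.5
[0.4589 0.279  0.2993]
```

View pics/m1.png

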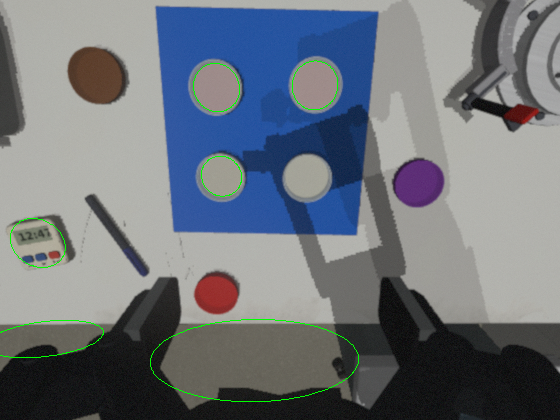

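```bash
cat >> h.py <<'E'
YAW=np.radians(-103)
def dish_holes(fn=None,zs=(.017,)):
    """dishes = non-blue holes enclosed in the mat; outer outline"""
    c,im=look("wrist",None);hsv=cv2.cvtColor(im,cv2.COLOR_BGR2HSV)
    d=((hsv[...,1]<90)&(hsv[...,2]>70)).astype(np.uint8)*255
    d=cv2.morphologyEx(d,cv2.MORPH_OPEN,np.ones((5,5)))
    for k in cv2.findContours(d,cv2.RETR_EXTERNAL,cv2.CHAIN_APPROX_NONE)[0]:
        a=cv2.contourArea(k)
        if a<1200 or a>40000: continue
        e=cv2.fitEllipse(k)
        if e[1][0]/e[1][1]<.75 or a/(np.pi*e[1][0]*e[1][1]/4)<.93: continue
        print(ray(c,e[0],.0095).round(4),np.round(e[0],1),np.round(e[1],1))
        cv2.ellipse(im,e,(0,255,0),1)
    if fn: cv2.imwrite("pics/"+fn,im)
E
python3 - <<'E'
from h import *
dish_holes("m2.png"); delta([.552,.238,.12],YAW)
E
```

```text
xyz cm [ 9.29  4.04 17.95] dr [-0.   -0.01  2.12] pos [0.4591 0.2788 0.2994] q6 1.9 t 3.3
```

send_rows(
  dr=[
    [0, 0, 1],
    [0, 0, 2.1],
    [0, 0, 2.1],
    [0, 0, 2.1],
    [0, 0, 2.1],
    [0, 0, 2.1],
    [0, 0, 2.1],
    [0, 0, 2.1],
  ],
  xyz=[
    [2.5, 1, 5],
    [5, 2, 10],
    [7.5, 3, 15],
    [9.3, 4, 18],
    [9.3, 4, 18],
    [9.3, 4, 18],
    [9.3, 4, 18],
    [9.3, 4, 18],
  ],
  jaw=[100, 100, 100, 100, 100, 100, 100, 100],
)

```text
time_s: 4.3
eef_pos: [0.5516, 0.2402, 0.1205]
eef_rot: [-0.0, 0.994, -0.111, 0.001]
wrist_force: [-0.2, -0.1, 0.5]
opening: 1.003
grasp_force: 0.0
```

Run:
```python
from h import *
c,im=look("wrist","b1.png");np.save("b1.npy",c,allow_pickle=True);print(tool()[0]);print(proj(c,[.552,.238,.017]))
```

```text
[0.5515 0.2401 0.1202]
[282.4796 219.79  ]
```

View pics/b1.png

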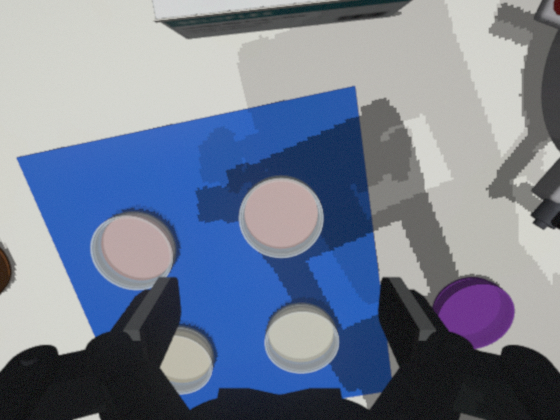

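Run:
```python
from h import *
c=np.load("b1.npy",allow_pickle=True).item()
for p in[(281.5,217),(134.5,250),(302.5,338)]: print(ray(c,p,.0095).round(4))
for e in[(239,217,324,217)]: print(ray(c,e[:2],.012)-ray(c,e[2:],.012))
p=ray(c,(281.5,217),.0095); delta([p[0],p[1],.021],YAW)
```

```text
[0.5516 0.2387 0.0095]
[0.5503 0.3503 0.0095]
[0.4468 0.2448 0.0095]
[0.0132 0.0587 0.    ]
xyz cm [0.02 0.14 9.92] dr [-0.01 -0.02  0.04] pos [0.5515 0.2401 0.1202] q6 2.01 t 4.35
```

send_rows(
  dr=[
    [0, 0, 0],
    [0, 0, 0],
    [0, 0, 0],
    [0, 0, 0],
    [0, 0, 0],
    [0, 0, 0],
    [0, 0, 0],
    [0, 0, 0],
  ],
  xyz=[
    [0, 0.1, 5],
    [0, 0.1, 9],
    [0, 0.1, 9.9],
    [0, 0.1, 9.9],
    [0, 0.1, 9.9],
    [0, 0.1, 9.9],
    [0, 0.1, 9.9],
    [0, 0.1, 9.9],
  ],
  jaw=[100, 100, 100, 100, 60, 60, 60, 60],
)

```text
time_s: 5.35
eef_pos: [0.5529, 0.2392, 0.0225]
eef_rot: [-0.001, 0.994, -0.111, 0.002]
wrist_force: [-0.5, -0.5, 6.1]
opening: 0.661
grasp_force: 63.0
```

Run:
```python
from h import *
e,M,o=tool();print(e,o["opening"],o["grasp_force"],o["wrist_force"])
```

```text
[0.5529 0.2392 0.0225] 0.661466317155403 62.965872287750244 [-0.5226 -0.4511  6.1402]
```

send_rows(
  dr=[
    [0, 0, 0],
    [0, 0, 0],
    [0, 0, 0],
    [0, 0, 0],
    [0, 0, 0],
    [0, 0, 0],
    [0, 0, 0],
    [0, 0, 0],
  ],
  xyz=[
    [0, 0, -3],
    [0, 0, -8],
    [0, 0, -13],
    [0, 0, -18],
    [0, 0, -18],
    [0, 0, -18],
    [0, 0, -18],
    [0, 0, -18],
  ],
  jaw=[60, 60, 60, 60, 60, 60, 60, 60],
)

```text
time_s: 6.35
eef_pos: [0.5503, 0.2385, 0.1984]
eef_rot: [0.0, 0.994, -0.111, -0.001]
wrist_force: [-0.1, 0.8, 0.6]
opening: 0.657
grasp_force: 63.8
```

Run:
```python
from h import *
c,im=look("wrist","g1.png",2,(150,130,430,400));e,M,o=tool();np.save("g1.npy",c,allow_pickle=True);print(e,o["opening"],o["grasp_force"])
delta([.5785,-.035,.2],YAW)
```

```text
[0.5504 0.2385 0.1986] 0.6575292466465454 63.81734848022461
xyz cm [ 8.79 26.05 -0.13] dr [0.01 0.02 0.04] pos [0.5504 0.2385 0.1986] q6 2.0 t 6.4
```

View pics/g1.png

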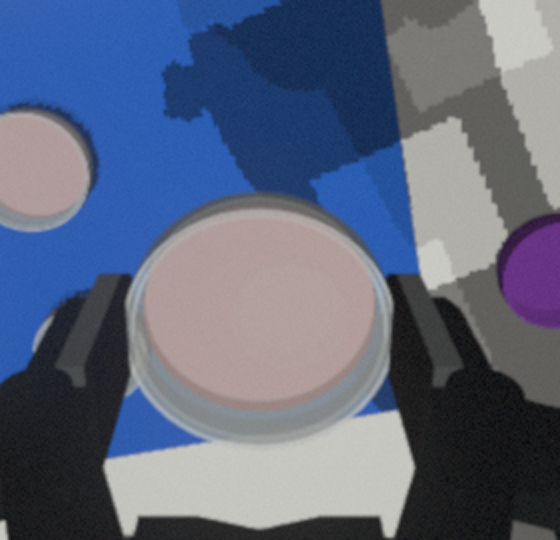

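Run:
```python
from h import *
c=np.load("g1.npy",allow_pickle=True).item();e,M,o=tool()
for zt in(-.0055,-.0075):
  f=lambda x,y:M.T@(ray(c,(150+x/2,130+y/2),e[2]+zt)-e)*1000
  print(f(259,208),f(259,443),f(127,325),f(391,325))
print((M.T@(ray(c,(150+259/2,130+193/2),e[2]-.0205)-e))*1000)
```

```text
[29.8125 -0.0185  5.4389] [-27.2537   0.0019   5.5559] [  3.1791 -27.8935   5.467 ] [ 3.1326 27.892   5.52  ]
[28.9977 -0.0153  7.4405] [-28.9605   0.0054   7.5594] [  1.948  -28.326    7.4692] [ 1.9007 28.3316  7.523 ]
[27.2732  0.0045 20.4441]
```

send_rows(
  dr=[
    [0, 0, 0],
    [0, 0, 0],
    [0, 0, 0],
    [0, 0, 0],
    [0, 0, 0],
    [0, 0, 0],
    [0, 0, 0],
    [0, 0, 0],
  ],
  xyz=[
    [1.5, 4.5, 0],
    [3, 9, 0],
    [4.5, 13.5, 0],
    [6, 18, 0],
    [7.5, 22.5, 0],
    [8.8, 26.1, 0],
    [8.8, 26.1, 0],
    [8.8, 26.1, 0],
  ],
  jaw=[60, 60, 60, 60, 60, 60, 60, 60],
)

```text
time_s: 7.4
eef_pos: [0.5788, -0.035, 0.1994]
eef_rot: [-0.0, 0.994, -0.111, -0.001]
wrist_force: [0.3, 0.6, -0.4]
opening: 0.659
grasp_force: 63.8
```

Run:
```python
from h import *
delta([.5785,-.035,.0655],YAW);print(tool()[2]["grasp_force"])
```

```text
xyz cm [-0.01  0.01 13.39] dr [-0.    0.01  0.03] pos [ 0.5788 -0.035   0.1994] q6 1.53 t 7.4
63.84644150733948
```

send_rows(
  dr=[
    [0, 0, 0],
    [0, 0, 0],
    [0, 0, 0],
    [0, 0, 0],
    [0, 0, 0],
    [0, 0, 0],
    [0, 0, 0],
    [0, 0, 0],
  ],
  xyz=[
    [0, 0, 3],
    [0, 0, 6],
    [0, 0, 7],
    [0, 0, 8],
    [0, 0, 9],
    [0, 0, 10],
    [0, 0, 11],
    [0, 0, 11.5],
  ],
  jaw=[60, 60, 60, 60, 60, 60, 60, 60],
)

```text
time_s: 8.4
eef_pos: [0.5788, -0.0354, 0.0842]
eef_rot: [-0.0, 0.994, -0.111, -0.0]
wrist_force: [0.2, 0.7, 0.4]
opening: 0.656
grasp_force: 63.8
```

Run:
```python
from h import *
delta([.5785,-.035,.0655],YAW);print(tool()[2]["wrist_force"],tool()[2]["torque"])
```

```text
xyz cm [-0.04 -0.03  1.87] dr [-0.    0.01  0.04] pos [ 0.5788 -0.0354  0.0842] q6 1.53 t 8.4
[0.1514 0.7047 0.4234] [ 0.0477 -0.0317  0.0197]
```

Clean descent. I'll lower it onto the plate, release and rise.

send_rows(
  dr=[
    [0, 0, 0],
    [0, 0, 0],
    [0, 0, 0],
    [0, 0, 0],
    [0, 0, 0],
    [0, 0, 0],
    [0, 0, 0],
    [0, 0, 0],
  ],
  xyz=[
    [0, 0, 0.8],
    [0, 0, 1.6],
    [0, 0, 1.9],
    [0, 0, 1.9],
    [0, 0, 1.9],
    [0, 0, 1.9],
    [0, 0, 1.9],
    [0, 0, 1.9],
  ],
  jaw=[60, 60, 60, 60, 82, 82, 82, 82],
)

```text
time_s: 9.4
eef_pos: [0.5792, -0.0354, 0.0661]
eef_rot: [0.0, 0.994, -0.111, 0.0]
wrist_force: [-0.1, 0.1, 0.4]
opening: 0.819
grasp_force: 0.0
```

send_rows(
  dr=[
    [0, 0, 0],
    [0, 0, 0],
    [0, 0, 0],
    [0, 0, 0],
    [0, 0, 0],
    [0, 0, 0],
    [0, 0, 0],
    [0, 0, 0],
  ],
  xyz=[
    [0, 0, -2],
    [0, 0, -6],
    [0, 0, -12],
    [0, 0, -14],
    [0, 0, -14],
    [0, 0, -14],
    [0, 0, -14],
    [0, 0, -14],
  ],
  jaw=[82, 82, 82, 82, 100, 100, 100, 100],
)

```text
time_s: 10.4
eef_pos: [0.5785, -0.0352, 0.2046]
eef_rot: [-0.0, 0.994, -0.111, -0.001]
wrist_force: [0.3, 0.4, -0.5]
opening: 1.002
grasp_force: 0.0
```

Run:
```python
from h import *
e,M,o=tool();print(e)
delta([.550,.350,.17],YAW);
```

```text
[ 0.5785 -0.0352  0.2046]
xyz cm [-11.3  -36.94   3.49] dr [-0.    0.02  0.04] pos [ 0.5785 -0.0352  0.2046] q6 1.53 t 10.4
```

send_rows(
  dr=[
    [0, 0, 0],
    [0, 0, 0],
    [0, 0, 0],
    [0, 0, 0],
    [0, 0, 0],
    [0, 0, 0],
    [0, 0, 0],
    [0, 0, 0],
  ],
  xyz=[
    [-1.8, -6, 0],
    [-3.6, -12, 0],
    [-5.5, -18, 0],
    [-7.3, -24, 1],
    [-9.2, -30, 3],
    [-11.3, -36, 6],
    [-11.3, -37, 8.5],
    [-11.3, -37, 8.5],
  ],
  jaw=[100, 100, 100, 100, 100, 100, 100, 100],
)

```text
time_s: 11.4
eef_pos: [0.5478, 0.3512, 0.1169]
eef_rot: [0.002, 0.994, -0.11, -0.003]
wrist_force: [0.5, 0.6, 0.8]
opening: 0.999
grasp_force: 0.0
```

```bash
cat >> h.py <<'E'
def dish_at(x,y,fn=None):
    c,im=look("wrist",None);hsv=cv2.cvtColor(im,cv2.COLOR_BGR2HSV)
    blue=(hsv[...,0]>100)&(hsv[...,0]<130)&(hsv[...,1]>120)
    m=cv2.morphologyEx((~blue).astype(np.uint8),cv2.MORPH_OPEN,np.ones((7,7)))
    u,v=proj(c,[x,y,.01]);n,l,st,ce=cv2.connectedComponentsWithStats(m)
    i=l[int(v),int(u)];x0,y0,w,h,a=st[i]
    p=ray(c,(x0+w/2,y0+h/2),.0095)
    print("proj",u.round(),v.round(),"box",x0,y0,w,h,"fill",round(a/(w*h),2),"->",p)
    if fn: cv2.imwrite("pics/"+fn,im)
    return p
E
python3 - <<'E'
from h import *
p=dish_at(.5503,.3503,"a1.png");delta([p[0],p[1],.021],YAW)
E
```

```text
proj 279.0 215.0 box 236 173 88 85 fill 0.78 -> [0.5494 0.3499 0.0095]
xyz cm [0.04 0.02 9.8 ] dr [0.02 0.03 0.05] pos [0.5494 0.3504 0.119 ] q6 2.18 t 11.45
```

send_rows(
  dr=[
    [0, 0, 0],
    [0, 0, 0],
    [0, 0, 0],
    [0, 0, 0],
    [0, 0, 0],
    [0, 0, 0],
    [0, 0, 0],
    [0, 0, 0],
  ],
  xyz=[
    [0, 0, 5],
    [0, 0, 9],
    [0, 0, 9.7],
    [0, 0, 9.7],
    [0, 0, 9.7],
    [0, 0, 9.7],
    [0, 0, 9.7],
    [0, 0, 9.7],
  ],
  jaw=[100, 100, 100, 60, 60, 60, 60, 60],
)

```text
time_s: 12.45
eef_pos: [0.5532, 0.3511, 0.0275]
eef_rot: [-0.001, 0.994, -0.111, 0.003]
wrist_force: [-0.1, -1.1, 6.3]
opening: 0.646
grasp_force: 63.3
```

send_rows(
  dr=[
    [0, 0, 0],
    [0, 0, 0],
    [0, 0, 0],
    [0, 0, 0],
    [0, 0, 0],
    [0, 0, 0],
    [0, 0, 0],
    [0, 0, 0],
  ],
  xyz=[
    [0, 0, -3],
    [0, 0, -9],
    [0, 0, -14],
    [1.5, 5, -18.5],
    [3, 10, -18.5],
    [4.5, 15, -18.5],
    [6, 20, -18.5],
    [6.6, 22, -18.5],
  ],
  jaw=[60, 60, 60, 60, 60, 60, 60, 60],
)

```text
time_s: 13.45
eef_pos: [0.5672, 0.1188, 0.2107]
eef_rot: [-0.0, 0.994, -0.113, 0.001]
wrist_force: [0.0, 0.2, -0.1]
opening: 0.645
grasp_force: 63.5
```

Run:
```python
from h import *
delta([.5785,-.035,.21],YAW);print(tool()[2]["grasp_force"],tool()[2]["opening"])
```

```text
xyz cm [ 4.54 14.74  0.08] dr [-0.   -0.03  0.01] pos [0.5672 0.1188 0.2107] q6 1.8 t 13.45
63.45808267593384 0.6454810961980824
```

send_rows(
  dr=[
    [0, 0, 0],
    [0, 0, 0],
    [0, 0, 0],
    [0, 0, 0],
    [0, 0, 0],
    [0, 0, 0],
    [0, 0, 0],
    [0, 0, 0],
  ],
  xyz=[
    [1.5, 5, 0],
    [3, 10, 0],
    [4.5, 14.7, 0],
    [4.5, 14.7, 0],
    [4.5, 14.7, 0],
    [4.5, 14.7, 0],
    [4.5, 14.7, 0],
    [4.5, 14.7, 0],
  ],
  jaw=[60, 60, 60, 60, 60, 60, 60, 60],
)

```text
time_s: 14.45
eef_pos: [0.5778, -0.0312, 0.209]
eef_rot: [-0.0, 0.994, -0.111, 0.0]
wrist_force: [-0.4, -0.0, 0.5]
opening: 0.646
grasp_force: 63.5
```

Run:
```python
from h import *
c,im=look("wrist","g2.png",2,(150,130,430,400));e,M,o=tool();np.save("g2.npy",c,allow_pickle=True)
delta([.5785,-.035,.21],YAW)
```

```text
xyz cm [ 0.14  0.34 -0.11] dr [-0.   -0.    0.05] pos [ 0.5779 -0.0314  0.2089] q6 1.53 t 14.5
```

View pics/g2.png

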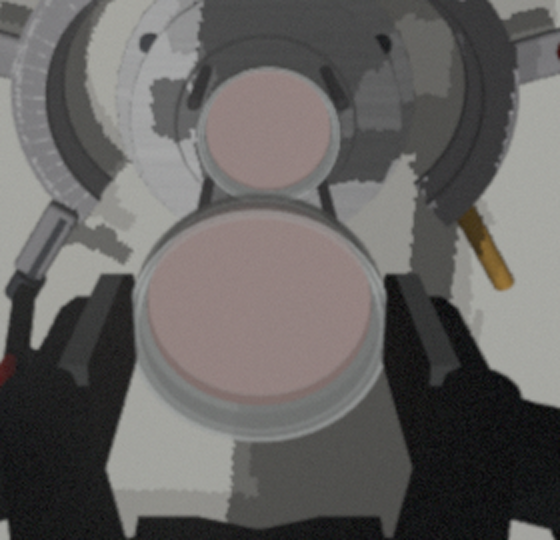

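Run:
```python
from h import *
c=np.load("g2.npy",allow_pickle=True).item();e,M,o=tool()
for zt in(-.0085,-.0105,-.0125):
  f=lambda x,y:M.T@(ray(c,(150+x/2,130+y/2),e[2]+zt)-e)*1000
  print(f(259,208),f(259,441),f(134,325),f(386,325))
# dish 1 standing: top z .059
g=lambda x,y,z:ray(c,(150+x/2,130+y/2),z)
print("dish1 box",(g(198,130,.059)+g(341,130,.059))/2, g(268,66,.044), g(268,66,.059),g(268,205,.059))
for n,p in[("rodTL",(207,70)),("rodTR",(325,70)),("rodBLbase",(205,205)),("rodBR",(330,205))]: print(n,g(*p,.105),g(*p,.044))
```

```text
[28.5668 -0.2782  8.5003] [-29.2758  -0.2413   8.4997] [  1.2658 -27.3335   8.5008] [ 1.2744 27.2474  8.4992]
[27.7535 -0.2751 10.5003] [-30.97    -0.2376  10.4997] [  0.0367 -27.7424  10.5008] [ 0.0455 27.6697 10.4992]
[26.9401 -0.272  12.5002] [-32.6642  -0.234   12.4997] [ -1.1924 -28.1513  12.5008] [-1.1835 28.092  12.4991]
dish1 box [ 0.5822 -0.0367  0.059 ] [ 0.6053 -0.0414  0.044 ] [ 0.608  -0.0418  0.059 ] [ 0.5501 -0.029   0.059 ]
rodTL [ 0.6196 -0.023   0.105 ] [ 0.6092 -0.0161  0.044 ]
rodTR [ 0.611  -0.0611  0.105 ] [ 0.5984 -0.0643  0.044 ]
rodBLbase [ 0.5732 -0.0107  0.105 ] [ 0.5504 -0.0004  0.044 ]
rodBR [ 0.5635 -0.0536  0.105 ] [ 0.5381 -0.0549  0.044 ]
```

send_rows(
  dr=[
    [0, 0, 0],
    [0, 0, 0],
    [0, 0, 0],
    [0, 0, 0],
    [0, 0, 0],
    [0, 0, 0],
    [0, 0, 0],
    [0, 0, 0],
  ],
  xyz=[
    [0.3, 0.3, 1],
    [0.3, 0.3, 4],
    [0.3, 0.3, 6],
    [0.3, 0.3, 7],
    [0.3, 0.3, 8],
    [0.3, 0.3, 9],
    [0.3, 0.3, 10],
    [0.3, 0.3, 10.5],
  ],
  jaw=[60, 60, 60, 60, 60, 60, 60, 60],
)

```text
time_s: 15.5
eef_pos: [0.5799, -0.0355, 0.1033]
eef_rot: [-0.0, 0.994, -0.111, -0.0]
wrist_force: [-0.5, -0.1, -0.4]
opening: 0.647
grasp_force: 63.5
```

Run:
```python
from h import *
delta([.5785,-.035,.0855],YAW);print(tool()[2]["wrist_force"],tool()[2]["torque"])
```

```text
xyz cm [-0.14 -0.02  1.78] dr [-0.    0.01  0.04] pos [ 0.5799 -0.0355  0.1033] q6 1.53 t 15.5
[-0.5129 -0.1138 -0.4031] [ 0.0159 -0.0005 -0.0199]
```

send_rows(
  dr=[
    [0, 0, 0],
    [0, 0, 0],
    [0, 0, 0],
    [0, 0, 0],
    [0, 0, 0],
    [0, 0, 0],
    [0, 0, 0],
    [0, 0, 0],
  ],
  xyz=[
    [0, 0, 0.6],
    [0, 0, 1.2],
    [0, 0, 1.6],
    [0, 0, 1.8],
    [0, 0, 1.8],
    [0, 0, 1.8],
    [0, 0, 1.8],
    [0, 0, 1.8],
  ],
  jaw=[60, 60, 60, 60, 60, 82, 82, 82],
)

```text
time_s: 16.5
eef_pos: [0.5802, -0.0356, 0.0861]
eef_rot: [0.0, 0.994, -0.111, 0.0]
wrist_force: [-0.1, 1.1, 0.5]
opening: 0.821
grasp_force: 0.0
```

send_rows(
  dr=[
    [0, 0, 0],
    [0, 0, 0],
    [0, 0, 0],
    [0, 0, 0],
    [0, 0, 0],
    [0, 0, 0],
    [0, 0, 0],
    [0, 0, 0],
  ],
  xyz=[
    [0, 0, -2],
    [0, 0, -6],
    [0, 0, -12],
    [0, 0, -13],
    [0, 0, -13],
    [0, 0, -13],
    [0, 0, -13],
    [0, 0, -13],
  ],
  jaw=[82, 82, 82, 82, 100, 100, 100, 100],
)

```text
time_s: 17.5
eef_pos: [0.5796, -0.0355, 0.2147]
eef_rot: [-0.0, 0.994, -0.111, -0.001]
wrist_force: [-0.1, -0.2, -0.5]
opening: 0.999
grasp_force: 0.0
```

Run:
```python
from h import *
delta([.4475,.2445,.125],YAW);
```

```text
xyz cm [-19.05 -24.39   9.02] dr [-0.    0.02  0.04] pos [ 0.5796 -0.0355  0.2147] q6 1.53 t 17.5
```

send_rows(
  dr=[
    [0, 0, 0],
    [0, 0, 0],
    [0, 0, 0],
    [0, 0, 0],
    [0, 0, 0],
    [0, 0, 0],
    [0, 0, 0],
    [0, 0, 0],
  ],
  xyz=[
    [-4, -5, 0],
    [-8, -10, 0],
    [-12, -15, 2],
    [-16, -20, 5],
    [-19, -24.4, 8],
    [-19, -24.4, 9],
    [-19, -24.4, 9],
    [-19, -24.4, 9],
  ],
  jaw=[100, 100, 100, 100, 100, 100, 100, 100],
)

```text
time_s: 18.5
eef_pos: [0.4501, 0.2435, 0.1267]
eef_rot: [-0.0, 0.994, -0.112, 0.001]
wrist_force: [0.5, 0.2, 0.3]
opening: 0.999
grasp_force: 0.0
```

Run:
```python
from h import *
p=dish_at(.4475,.2445,"d1.png");delta([p[0],p[1],.024],YAW)
```

```text
proj 279.0 218.0 box 236 179 83 81 fill 0.79 -> [0.4466 0.2458 0.0095]
xyz cm [-0.44 -0.14 10.3 ] dr [-0.01 -0.02  0.02] pos [0.4504 0.2434 0.127 ] q6 2.06 t 18.55
```

send_rows(
  dr=[
    [0, 0, 0],
    [0, 0, 0],
    [0, 0, 0],
    [0, 0, 0],
    [0, 0, 0],
    [0, 0, 0],
    [0, 0, 0],
    [0, 0, 0],
  ],
  xyz=[
    [-0.2, -0.1, 4],
    [-0.2, -0.1, 6],
    [-0.2, -0.1, 6],
    [-0.2, -0.1, 6],
    [-0.2, -0.1, 6],
    [-0.2, -0.1, 6],
    [-0.2, -0.1, 6],
    [-0.2, -0.1, 6],
  ],
  jaw=[100, 100, 100, 100, 100, 100, 100, 100],
)

```text
time_s: 19.55
eef_pos: [0.447, 0.2459, 0.066]
eef_rot: [-0.0, 0.994, -0.111, 0.0]
wrist_force: [-0.2, 1.0, 0.3]
opening: 0.995
grasp_force: 0.0
```

Run:
```python
from h import *
delta([.4466,.2458,.024],YAW)
```

```text
xyz cm [-0.04  0.02  4.2 ] dr [-0.   -0.    0.04] pos [0.447  0.2459 0.066 ] q6 2.06 t 19.55
```

send_rows(
  dr=[
    [0, 0, 0],
    [0, 0, 0],
    [0, 0, 0],
    [0, 0, 0],
    [0, 0, 0],
    [0, 0, 0],
    [0, 0, 0],
    [0, 0, 0],
  ],
  xyz=[
    [0, 0, 2],
    [0, 0, 4.2],
    [0, 0, 4.2],
    [0, 0, 4.2],
    [0, 0, 4.2],
    [0, 0, 4.2],
    [0, 0, 4.2],
    [0, 0, 4.2],
  ],
  jaw=[100, 100, 100, 100, 60, 60, 60, 60],
)

```text
time_s: 20.55
eef_pos: [0.448, 0.2461, 0.0255]
eef_rot: [-0.0, 0.994, -0.111, 0.001]
wrist_force: [-1.4, -0.6, 9.1]
opening: 0.654
grasp_force: 61.5
```

Run:
```python
from h import *
delta([.5785,-.035,.225],YAW);print(tool()[2]["grasp_force"],tool()[2]["opening"],tool()[2]["wrist_force"])
```

```text
xyz cm [ 18.97  24.52 -19.94] dr [-0.01 -0.02  0.04] pos [0.448  0.2461 0.0255] q6 2.06 t 20.55
61.54176592826843 0.6543844552754311 [-1.443  -0.6455  9.1031]
```

send_rows(
  dr=[
    [0, 0, 0],
    [0, 0, 0],
    [0, 0, 0],
    [0, 0, 0],
    [0, 0, 0],
    [0, 0, 0],
    [0, 0, 0],
    [0, 0, 0],
  ],
  xyz=[
    [0, 0, -3],
    [0, 0, -9],
    [0, 0, -15],
    [3, 4, -19],
    [6.5, 8.5, -20],
    [10, 13, -20],
    [13.5, 17.5, -20],
    [17, 22, -20],
  ],
  jaw=[60, 60, 60, 60, 60, 60, 60, 60],
)

```text
time_s: 21.55
eef_pos: [0.5648, -0.0081, 0.2246]
eef_rot: [-0.0, 0.994, -0.111, 0.001]
wrist_force: [-0.0, -0.3, -0.1]
opening: 0.654
grasp_force: 63.7
```

send_rows(
  dr=[
    [0, 0, 0],
    [0, 0, 0],
    [0, 0, 0],
    [0, 0, 0],
    [0, 0, 0],
    [0, 0, 0],
    [0, 0, 0],
    [0, 0, 0],
  ],
  xyz=[
    [2, 2.5, 0],
    [2, 2.5, 0],
    [2, 2.5, 0],
    [2, 2.5, 0],
    [2, 2.5, 0],
    [2, 2.5, 0],
    [2, 2.5, 0],
    [2, 2.5, 0],
  ],
  jaw=[60, 60, 60, 60, 60, 60, 60, 60],
)

```text
time_s: 22.55
eef_pos: [0.5782, -0.0351, 0.2239]
eef_rot: [-0.0, 0.994, -0.111, 0.0]
wrist_force: [0.1, 0.2, 0.5]
opening: 0.651
grasp_force: 63.7
```

```bash
cat >> h.py <<'E'
def held():
    """near/far rim columns of held dish in tool frame: contents mask box"""
    c,im=look("wrist",None);e,M,o=tool();hsv=cv2.cvtColor(im,cv2.COLOR_BGR2HSV)
    lab=cv2.cvtColor(im,cv2.COLOR_BGR2LAB).astype(int)
    return c,im,e,M
E
python3 - <<'E'
from h import *
delta([.5785,-.035,.0985],YAW);print(tool()[2]["grasp_force"])
look("wrist","g3.png",2,(150,130,430,400))
c=ctrl.calibration("wrist");np.save("g3.npy",c,allow_pickle=True)
E
```

```text
xyz cm [ 0.03 -0.01 12.54] dr [-0.   -0.    0.04] pos [ 0.5782 -0.0351  0.2239] q6 1.53 t 22.55
63.718804121017456
```

View pics/g3.png

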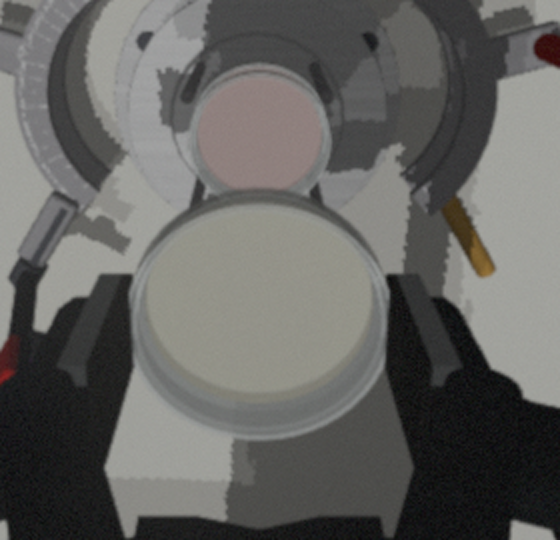

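Two dishes are stacked centrally and the third is held centred, its rim spanning (130–388, 190–439). I'll lower it now.

send_rows(
  dr=[
    [0, 0, 0],
    [0, 0, 0],
    [0, 0, 0],
    [0, 0, 0],
    [0, 0, 0],
    [0, 0, 0],
    [0, 0, 0],
    [0, 0, 0],
  ],
  xyz=[
    [0, 0, 3],
    [0, 0, 6],
    [0, 0, 7],
    [0, 0, 8],
    [0, 0, 9],
    [0, 0, 10],
    [0, 0, 10.5],
    [0, 0, 10.7],
  ],
  jaw=[60, 60, 60, 60, 60, 60, 60, 60],
)

```text
time_s: 23.6
eef_pos: [0.5781, -0.0351, 0.1167]
eef_rot: [-0.0, 0.994, -0.111, -0.0]
wrist_force: [0.8, 0.6, -0.1]
opening: 0.655
grasp_force: 63.7
```

Run:
```python
from h import *
delta([.5785,-.035,.0985],YAW);print(tool()[2]["wrist_force"],tool()[2]["torque"])
```

```text
xyz cm [ 0.03 -0.02  1.82] dr [-0.    0.    0.04] pos [ 0.5781 -0.0351  0.1167] q6 1.53 t 23.6
[ 0.8266  0.6125 -0.078 ] [0.0107 0.0075 0.0174]
```

send_rows(
  dr=[
    [0, 0, 0],
    [0, 0, 0],
    [0, 0, 0],
    [0, 0, 0],
    [0, 0, 0],
    [0, 0, 0],
    [0, 0, 0],
    [0, 0, 0],
  ],
  xyz=[
    [0, 0, 0.6],
    [0, 0, 1.2],
    [0, 0, 1.6],
    [0, 0, 1.8],
    [0, 0, 1.8],
    [0, 0, 1.8],
    [0, 0, 1.8],
    [0, 0, 1.8],
  ],
  jaw=[60, 60, 60, 60, 60, 82, 82, 82],
)

```text
time_s: 24.6
eef_pos: [0.5783, -0.0352, 0.0991]
eef_rot: [0.0, 0.994, -0.111, 0.0]
wrist_force: [0.8, 0.0, -0.1]
opening: 0.816
grasp_force: 0.0
```

send_rows(
  dr=[
    [0, 0, 0],
    [0, 0, 0],
    [0, 0, 0],
    [0, 0, 0],
    [0, 0, 0],
    [0, 0, 0],
    [0, 0, 0],
    [0, 0, 0],
  ],
  xyz=[
    [0, 0, -2],
    [0, 0, -6],
    [0, 0, -11.5],
    [0, 0, -11.5],
    [0, 0, -11.5],
    [0, 0, -11.5],
    [0, 0, -11.5],
    [0, 0, -11.5],
  ],
  jaw=[82, 82, 82, 82, 100, 100, 100, 100],
)

```text
time_s: 25.6
eef_pos: [0.5778, -0.0351, 0.2131]
eef_rot: [-0.0, 0.994, -0.111, -0.001]
wrist_force: [0.9, -0.4, -1.0]
opening: 1.0
grasp_force: 0.0
```

Run:
```python
from h import *
delta([.449,.3495,.125],YAW);
```

```text
xyz cm [-21.06 -34.66   8.84] dr [-0.    0.01  0.04] pos [ 0.5778 -0.0351  0.2131] q6 1.53 t 25.6
```

send_rows(
  dr=[
    [0, 0, 0],
    [0, 0, 0],
    [0, 0, 0],
    [0, 0, 0],
    [0, 0, 0],
    [0, 0, 0],
    [0, 0, 0],
    [0, 0, 0],
  ],
  xyz=[
    [-3, -5, 0],
    [-6, -10, 0],
    [-9, -15, 0],
    [-12, -20, 1],
    [-15, -25, 3],
    [-18, -30, 6],
    [-21, -34.7, 8.8],
    [-21, -34.7, 8.8],
  ],
  jaw=[100, 100, 100, 100, 100, 100, 100, 100],
)

```text
time_s: 26.6
eef_pos: [0.4464, 0.352, 0.123]
eef_rot: [0.001, 0.994, -0.109, -0.002]
wrist_force: [0.5, -1.3, -0.4]
opening: 0.998
grasp_force: 0.0
```

send_rows(
  dr=[
    [0, 0, 0],
    [0, 0, 0],
    [0, 0, 0],
    [0, 0, 0],
    [0, 0, 0],
    [0, 0, 0],
    [0, 0, 0],
    [0, 0, 0],
  ],
  xyz=[
    [0, 0, 0],
    [0, 0, 0],
    [0, 0, 0],
    [0, 0, 0],
    [0, 0, 0],
    [0, 0, 0],
    [0, 0, 0],
    [0, 0, 0],
  ],
  jaw=[100, 100, 100, 100, 100, 100, 100, 100],
)

```text
time_s: 27.6
eef_pos: [0.45, 0.3497, 0.1259]
eef_rot: [0.0, 0.994, -0.111, -0.0]
wrist_force: [0.8, 0.3, -0.2]
opening: 0.999
grasp_force: 0.0
```

Run:
```python
from h import *
p=dish_at(.449,.3495,"c1.png");delta([p[0],p[1],.024],YAW)
```

```text
proj 280.0 216.0 box 238 177 84 81 fill 0.79 -> [0.4477 0.3498 0.0095]
xyz cm [-0.22  0.04 10.19] dr [0.   0.   0.04] pos [0.45   0.3497 0.1259] q6 2.25 t 27.65
```

send_rows(
  dr=[
    [0, 0, 0],
    [0, 0, 0],
    [0, 0, 0],
    [0, 0, 0],
    [0, 0, 0],
    [0, 0, 0],
    [0, 0, 0],
    [0, 0, 0],
  ],
  xyz=[
    [-0.2, 0, 5],
    [-0.2, 0, 9],
    [-0.2, 0, 10.2],
    [-0.2, 0, 10.2],
    [-0.2, 0, 10.2],
    [-0.2, 0, 10.2],
    [-0.2, 0, 10.2],
    [-0.2, 0, 10.2],
  ],
  jaw=[100, 100, 100, 100, 60, 60, 60, 60],
)

```text
time_s: 28.65
eef_pos: [0.4498, 0.351, 0.0265]
eef_rot: [-0.001, 0.994, -0.111, 0.002]
wrist_force: [-1.4, -1.6, 8.1]
opening: 0.653
grasp_force: 61.8
```

Run:
```python
from h import *
delta([.5785,-.035,.235],YAW);print(tool()[2]["grasp_force"],tool()[2]["opening"],tool()[2]["wrist_force"])
```

```text
xyz cm [ 21.15  34.75 -20.87] dr [-0.03 -0.03  0.04] pos [0.4498 0.351  0.0265] q6 2.25 t 28.65
61.76023006439209 0.6530862700708819 [-1.4434 -1.5997  8.1021]
```

send_rows(
  dr=[
    [0, 0, 0],
    [0, 0, 0],
    [0, 0, 0],
    [0, 0, 0],
    [0, 0, 0],
    [0, 0, 0],
    [0, 0, 0],
    [0, 0, 0],
  ],
  xyz=[
    [0, 0, -3],
    [0, 0, -9],
    [0, 0, -15],
    [3, 5, -19],
    [6, 10, -21],
    [9, 15, -21],
    [12, 20, -21],
    [15, 25, -21],
  ],
  jaw=[60, 60, 60, 60, 60, 60, 60, 60],
)

```text
time_s: 29.65
eef_pos: [0.5399, 0.0712, 0.2357]
eef_rot: [-0.0, 0.994, -0.111, 0.002]
wrist_force: [0.6, -0.3, -0.8]
opening: 0.657
grasp_force: 63.5
```

send_rows(
  dr=[
    [0, 0, 0],
    [0, 0, 0],
    [0, 0, 0],
    [0, 0, 0],
    [0, 0, 0],
    [0, 0, 0],
    [0, 0, 0],
    [0, 0, 0],
  ],
  xyz=[
    [3, 5, 0],
    [6, 9.7, 0],
    [6, 9.7, 0],
    [6, 9.7, 0],
    [6, 9.7, 0],
    [6, 9.7, 0],
    [6, 9.7, 0],
    [6, 9.7, 0],
  ],
  jaw=[60, 60, 60, 60, 60, 60, 60, 60],
)

```text
time_s: 30.65
eef_pos: [0.5762, -0.0342, 0.234]
eef_rot: [-0.0, 0.994, -0.111, 0.0]
wrist_force: [-0.9, -0.6, 0.6]
opening: 0.651
grasp_force: 63.6
```

Run:
```python
from h import *
delta([.5785,-.035,.1145],YAW);print(tool()[2]["grasp_force"])
look("wrist","g4.png",2,(150,130,430,400))
```

```text
xyz cm [ 0.24  0.02 11.95] dr [-0.   -0.    0.05] pos [ 0.5762 -0.0342  0.234 ] q6 1.53 t 30.65
63.57398986816406
```

View pics/g4.png

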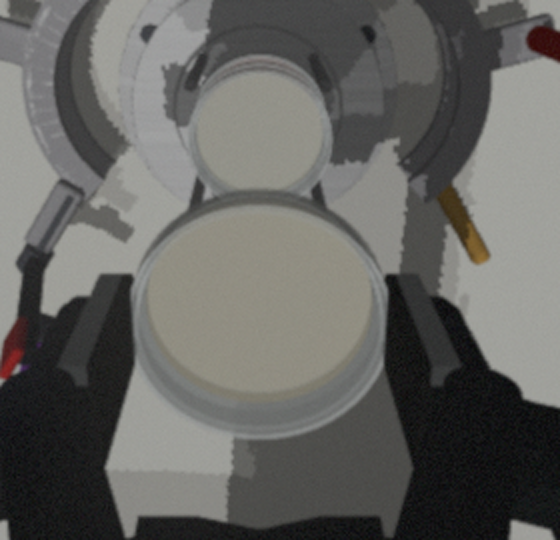

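The fourth dish is held centred and the three-dish stack looks aligned.

send_rows(
  dr=[
    [0, 0, 0],
    [0, 0, 0],
    [0, 0, 0],
    [0, 0, 0],
    [0, 0, 0],
    [0, 0, 0],
    [0, 0, 0],
    [0, 0, 0],
  ],
  xyz=[
    [0.2, 0, 3],
    [0.2, 0, 6],
    [0.2, 0, 7],
    [0.2, 0, 8],
    [0.2, 0, 9],
    [0.2, 0, 9.6],
    [0.2, 0, 10.2],
    [0.2, 0, 10.2],
  ],
  jaw=[60, 60, 60, 60, 60, 60, 60, 60],
)

```text
time_s: 31.7
eef_pos: [0.5779, -0.0351, 0.1316]
eef_rot: [-0.0, 0.994, -0.111, -0.0]
wrist_force: [-0.5, -0.2, 1.3]
opening: 0.65
grasp_force: 63.6
```

Run:
```python
from h import *
delta([.5785,-.035,.1145],YAW);print(tool()[2]["wrist_force"],tool()[2]["torque"])
```

```text
xyz cm [ 0.05 -0.02  1.71] dr [-0.    0.01  0.04] pos [ 0.5779 -0.0351  0.1316] q6 1.53 t 31.7
[-0.5281 -0.197   1.2887] [-0.0199  0.0043  0.0041]
```

send_rows(
  dr=[
    [0, 0, 0],
    [0, 0, 0],
    [0, 0, 0],
    [0, 0, 0],
    [0, 0, 0],
    [0, 0, 0],
    [0, 0, 0],
    [0, 0, 0],
  ],
  xyz=[
    [0, 0, 0.6],
    [0, 0, 1.2],
    [0, 0, 1.5],
    [0, 0, 1.7],
    [0, 0, 1.7],
    [0, 0, 1.7],
    [0, 0, 1.7],
    [0, 0, 1.7],
  ],
  jaw=[60, 60, 60, 60, 60, 82, 82, 82],
)

```text
time_s: 32.7
eef_pos: [0.5783, -0.0352, 0.1151]
eef_rot: [0.0, 0.994, -0.111, 0.0]
wrist_force: [0.6, 0.1, 0.9]
opening: 0.824
grasp_force: 0.0
```

send_rows(
  dr=[
    [0, 0, 0],
    [0, 0, 0],
    [0, 0, 0],
    [0, 0, 0],
    [0, 0, 0],
    [0, 0, 0],
    [0, 0, 0],
    [0, 0, 0],
  ],
  xyz=[
    [0, 0, -2],
    [0, 0, -6],
    [0, 0, -12],
    [0, 0, -15],
    [0, 0, -15],
    [0, 0, -15],
    [0, 0, -15],
    [0, 0, -15],
  ],
  jaw=[82, 82, 82, 82, 100, 100, 100, 100],
)

```text
time_s: 33.7
eef_pos: [0.5776, -0.035, 0.2635]
eef_rot: [-0.0, 0.994, -0.111, -0.001]
wrist_force: [-0.9, 0.9, -0.2]
opening: 1.0
grasp_force: 0.0
```

Run:
```python
from h import *
# handle at ~35 deg: tool y across it -> -55 deg
delta([.4954,-.288,.27],np.radians(-55));
```

```text
xyz cm [-2.42 26.49 -0.65] dr [-0.01  0.02 -7.96] pos [ 0.5776 -0.035   0.2635] q6 1.53 t 33.7
```

send_rows(
  dr=[
    [0, 0, -1.5],
    [0, 0, -3],
    [0, 0, -4.5],
    [0, 0, -6],
    [0, 0, -7.5],
    [0, 0, -8],
    [0, 0, -8],
    [0, 0, -8],
  ],
  xyz=[
    [-0.5, 5, 0],
    [-1, 10, 0],
    [-1.5, 15, 0],
    [-2, 20, 0],
    [-2.4, 25, 0],
    [-2.4, 26.5, 0],
    [-2.4, 26.5, 0],
    [-2.4, 26.5, 0],
  ],
  jaw=[100, 100, 100, 100, 100, 100, 100, 100],
)

```text
time_s: 34.7
eef_pos: [0.4963, -0.2874, 0.2645]
eef_rot: [-0.001, 0.953, 0.302, -0.0]
wrist_force: [0.4, 0.2, 0.4]
opening: 1.002
grasp_force: 0.0
```

send_rows(
  dr=[
    [0, 0, 0],
    [0, 0, 0],
    [0, 0, 0],
    [0, 0, 0],
    [0, 0, 0],
    [0, 0, 0],
    [0, 0, 0],
    [0, 0, 0],
  ],
  xyz=[
    [0, 0, 0],
    [0, 0, 0],
    [0, 0, 0],
    [0, 0, 0],
    [0, 0, 0],
    [0, 0, 0],
    [0, 0, 0],
    [0, 0, 0],
  ],
  jaw=[100, 100, 100, 100, 100, 100, 100, 100],
)

```text
time_s: 35.7
eef_pos: [0.4962, -0.2883, 0.2649]
eef_rot: [-0.0, 0.953, 0.303, 0.0]
wrist_force: [-0.1, -0.5, -0.1]
opening: 1.003
grasp_force: 0.0
```

Run:
```python
from h import *
c,im=look("wrist","bell1.png");np.save("bell.npy",c,allow_pickle=True);print(tool()[0],proj(c,[.4954,-.288,.155]))
```

```text
[ 0.4962 -0.2883  0.2649] [277.1062 217.8184]
```

View pics/bell1.png

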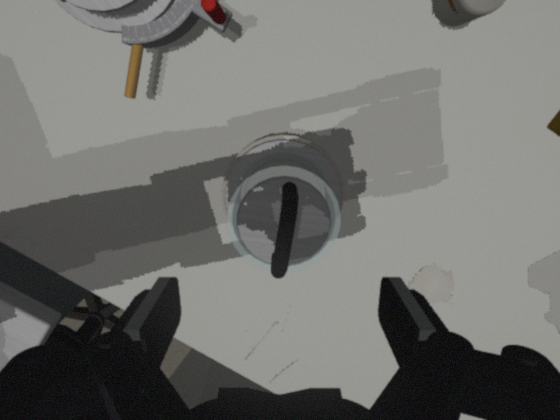

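The handle bar runs from about (290,188) to (279,272), between the fingers.

Run:
```python
from h import *
c=np.load("bell.npy",allow_pickle=True).item()
a=ray(c,(290,190),.155);b=ray(c,(279,271),.155);m=(a+b)/2;d=a-b
print(a,b,m,np.linalg.norm(d),np.degrees(np.arctan2(d[1],d[0])))
t=ray(c,(285.5,216),.121);print("top plate centre",t)
yaw=np.arctan2(d[1],d[0])-np.pi/2
delta([m[0],m[1],.152],yaw)
```

```text
[ 0.5173 -0.2835  0.155 ] [ 0.4616 -0.3135  0.155 ] [ 0.4894 -0.2985  0.155 ] 0.06327664698586079 28.290224204475997
top plate centre [ 0.4907 -0.2994  0.121 ]
xyz cm [-1.14  0.45 11.29] dr [-0.    0.    1.16] pos [ 0.4962 -0.2883  0.2649] q6 0.22 t 35.75
```

send_rows(
  dr=[
    [0, 0, 1.15],
    [0, 0, 1.15],
    [0, 0, 1.15],
    [0, 0, 1.15],
    [0, 0, 1.15],
    [0, 0, 1.15],
    [0, 0, 1.15],
    [0, 0, 1.15],
  ],
  xyz=[
    [-1.1, 0.45, 2],
    [-1.1, 0.45, 6],
    [-1.1, 0.45, 9],
    [-1.1, 0.45, 11.1],
    [-1.1, 0.45, 11.1],
    [-1.1, 0.45, 11.1],
    [-1.1, 0.45, 11.1],
    [-1.1, 0.45, 11.1],
  ],
  jaw=[100, 100, 100, 100, 100, 100, 100, 100],
)

```text
time_s: 36.75
eef_pos: [0.4902, -0.2987, 0.1549]
eef_rot: [0.001, 0.97, 0.245, 0.0]
wrist_force: [-0.7, -0.6, -0.1]
opening: 0.998
grasp_force: 0.0
```

send_rows(
  dr=[
    [0, 0, 0],
    [0, 0, 0],
    [0, 0, 0],
    [0, 0, 0],
    [0, 0, 0],
    [0, 0, 0],
    [0, 0, 0],
    [0, 0, 0],
  ],
  xyz=[
    [0, 0, 0],
    [0, 0, 0],
    [0, 0, 0],
    [0, 0, 0],
    [0, 0, 0],
    [0, 0, 0],
    [0, 0, 0],
    [0, 0, 0],
  ],
  jaw=[50, 20, 5, 5, 5, 5, 5, 5],
)

```text
time_s: 37.75
eef_pos: [0.4899, -0.2983, 0.154]
eef_rot: [0.0, 0.97, 0.245, 0.0]
wrist_force: [-0.6, 0.9, 1.2]
opening: 0.117
grasp_force: 58.3
```

Run:
```python
from h import *
e,M,o=tool();print(e,o["opening"],o["grasp_force"],o["wrist_force"])
```

```text
[ 0.4899 -0.2983  0.154 ] 0.11690950827414147 58.33394944667816 [-0.6007  0.9387  1.155 ]
```

send_rows(
  dr=[
    [0, 0, 0],
    [0, 0, 0],
    [0, 0, 0],
    [0, 0, 0],
    [0, 0, 0],
    [0, 0, 0],
    [0, 0, 0],
    [0, 0, 0],
  ],
  xyz=[
    [0, 0, -0.5],
    [0, 0, -1.5],
    [0, 0, -3],
    [0, 0, -5],
    [0, 0, -7],
    [0, 0, -9],
    [0, 0, -11],
    [0, 0, -12],
  ],
  jaw=[5, 5, 5, 5, 5, 5, 5, 5],
)

```text
time_s: 38.75
eef_pos: [0.4902, -0.2987, 0.2762]
eef_rot: [0.001, 0.97, 0.245, 0.001]
wrist_force: [-0.4, -0.5, -3.5]
opening: 0.115
grasp_force: 58.4
```

Run:
```python
from h import *
delta([.5785,-.035,.275]);o=tool()[2];print(o["grasp_force"],o["opening"],o["wrist_force"],o["torque"])
```

```text
xyz cm [ 20.28 -19.03   0.09] dr [ 0.03 -0.01  0.  ] pos [ 0.4902 -0.2987  0.2762] q6 0.32 t 38.75
58.44446003437042 0.11530118005981398 [-0.4142 -0.4881 -3.479 ] [-0.0083 -0.0727  0.0001]
```

Bell lifted, with about 3.5 N on the wrist. Carrying it over the chamber at a gentle pace.

send_rows(
  dr=[
    [0, 0, 0],
    [0, 0, 0],
    [0, 0, 0],
    [0, 0, 0],
    [0, 0, 0],
    [0, 0, 0],
    [0, 0, 0],
    [0, 0, 0],
  ],
  xyz=[
    [1.5, -1.4, 0],
    [4, -3.8, 0],
    [7, -6.6, 0],
    [10, -9.4, 0],
    [13, -12.2, 0],
    [16, -15, 0],
    [18.5, -17.4, 0],
    [20.3, -19, 0],
  ],
  jaw=[5, 5, 5, 5, 5, 5, 5, 5],
)

```text
time_s: 39.75
eef_pos: [0.5779, -0.0316, 0.2729]
eef_rot: [-0.001, 0.969, 0.246, -0.001]
wrist_force: [-0.4, -0.7, -3.4]
opening: 0.115
grasp_force: 58.4
```

send_rows(
  dr=[
    [0, 0, 0],
    [0, 0, 0],
    [0, 0, 0],
    [0, 0, 0],
    [0, 0, 0],
    [0, 0, 0],
    [0, 0, 0],
    [0, 0, 0],
  ],
  xyz=[
    [0, 0, 0],
    [0, 0, 0],
    [0, 0, 0],
    [0, 0, 0],
    [0, 0, 0],
    [0, 0, 0],
    [0, 0, 0],
    [0, 0, 0],
  ],
  jaw=[5, 5, 5, 5, 5, 5, 5, 5],
)

```text
time_s: 40.75
eef_pos: [0.5783, -0.0347, 0.2739]
eef_rot: [-0.0, 0.97, 0.245, -0.0]
wrist_force: [0.7, -0.4, -3.1]
opening: 0.118
grasp_force: 58.5
```

Run:
```python
from h import *
delta([.5785,-.035,.153]);
c,im=look("scene","s2.png",3,(230,150,410,320))
c,im2=look("side","s3.png",3,(190,130,350,320))
cv2.imwrite("pics/both.png",np.hstack([cv2.resize(im[170:300,240:370],(390,390)),cv2.resize(im2[130:260,190:320],(390,390))]))
```

```text
xyz cm [ 0.    0.03 12.09] dr [-0.  0.  0.] pos [ 0.5783 -0.0347  0.2739] q6 0.81 t 40.75
```

View pics/both.png

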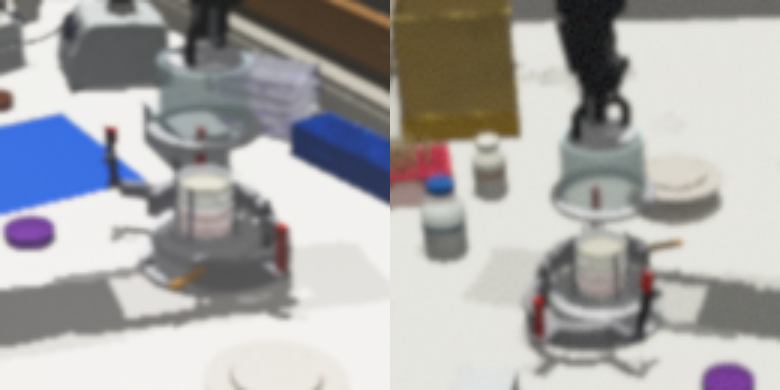

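The stack is intact and the bell hangs level above it. Lowering.

send_rows(
  dr=[
    [0, 0, 0],
    [0, 0, 0],
    [0, 0, 0],
    [0, 0, 0],
    [0, 0, 0],
    [0, 0, 0],
    [0, 0, 0],
    [0, 0, 0],
  ],
  xyz=[
    [0, 0, 1.5],
    [0, 0, 3],
    [0, 0, 4.5],
    [0, 0, 6],
    [0, 0, 7.5],
    [0, 0, 9],
    [0, 0, 10],
    [0, 0, 10.5],
  ],
  jaw=[5, 5, 5, 5, 5, 5, 5, 5],
)

```text
time_s: 41.85
eef_pos: [0.5785, -0.0346, 0.1684]
eef_rot: [-0.0, 0.97, 0.245, 0.0]
wrist_force: [2.0, 1.8, -2.2]
opening: 0.115
grasp_force: 59.3
```

Run:
```python
from h import *
delta([.5785,-.035,.152]);o=tool()[2];print(o["grasp_force"],o["wrist_force"],o["torque"])
```

```text
xyz cm [-0.02  0.04  1.64] dr [-0. -0. -0.] pos [ 0.5785 -0.0346  0.1684] q6 0.81 t 41.85
59.34395670890808 [ 1.9804  1.7502 -2.2257] [ 0.3621 -0.5955 -0.0093]
```

send_rows(
  dr=[
    [0, 0, 0],
    [0, 0, 0],
    [0, 0, 0],
    [0, 0, 0],
    [0, 0, 0],
    [0, 0, 0],
    [0, 0, 0],
    [0, 0, 0],
  ],
  xyz=[
    [0.2, -0.05, 0],
    [0.2, -0.05, 0],
    [0.2, -0.05, 0],
    [0.2, -0.05, 0],
    [0.2, -0.05, 0],
    [0.2, -0.05, 0],
    [0.2, -0.05, 0],
    [0.2, -0.05, 0],
  ],
  jaw=[5, 5, 5, 5, 5, 5, 5, 5],
)

```text
time_s: 42.85
eef_pos: [0.5798, -0.0334, 0.169]
eef_rot: [0.0, 0.97, 0.245, -0.0]
wrist_force: [-0.1, 0.7, -3.4]
opening: 0.119
grasp_force: 59.3
```

Run:
```python
from h import *
delta([.5785,-.035,.152]);o=tool()[2];print(o["grasp_force"],o["wrist_force"],o["torque"])
c,im=look("wrist","bd.png");c2,im2=look("side",None)
cv2.imwrite("pics/both2.png",np.hstack([cv2.resize(im[40:300,150:410],(390,390)),cv2.resize(im2[180:260,215:295],(390,390),interpolation=cv2.INTER_CUBIC)]))
```

```text
xyz cm [-0.19  0.08  1.7 ] dr [ 0.  0. -0.] pos [ 0.5798 -0.0334  0.169 ] q6 0.81 t 42.85
59.265486001968384 [-0.1043  0.6695 -3.405 ] [ 0.0746 -0.1465  0.0101]
```

View pics/both2.png

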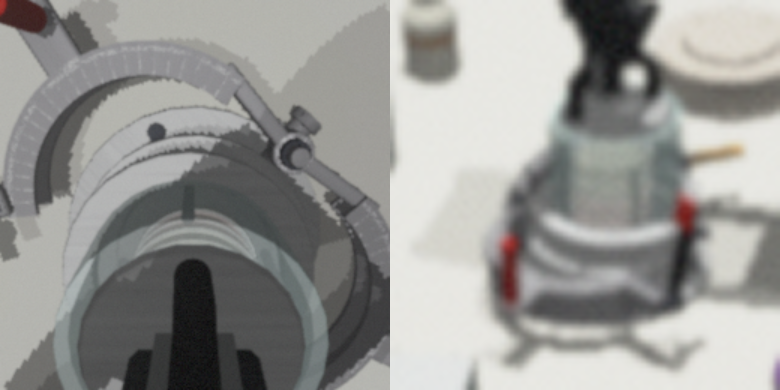

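The bell is round the stack and the side force is gone after the 2 mm shift. Lowering the rest of the way.

send_rows(
  dr=[
    [0, 0, 0],
    [0, 0, 0],
    [0, 0, 0],
    [0, 0, 0],
    [0, 0, 0],
    [0, 0, 0],
    [0, 0, 0],
    [0, 0, 0],
  ],
  xyz=[
    [0, 0, 0.3],
    [0, 0, 0.5],
    [0, 0, 0.7],
    [0, 0, 0.9],
    [0, 0, 1.1],
    [0, 0, 1.3],
    [0, 0, 1.5],
    [0, 0, 1.5],
  ],
  jaw=[5, 5, 5, 5, 5, 5, 5, 5],
)

```text
time_s: 43.95
eef_pos: [0.5799, -0.0334, 0.1538]
eef_rot: [0.0, 0.97, 0.245, 0.0]
wrist_force: [1.0, 0.2, -3.9]
opening: 0.117
grasp_force: 59.3
```

Run:
```python
from h import *
delta([.5785,-.035,.152]);o=tool()[2];print(o["grasp_force"],o["wrist_force"],o["torque"])
```

```text
xyz cm [-0.2   0.07  0.18] dr [ 0. -0.  0.] pos [ 0.5799 -0.0334  0.1538] q6 0.81 t 43.95
59.28057074546814 [ 0.9587  0.2337 -3.858 ] [ 0.0173 -0.3432  0.0523]
```

send_rows(
  dr=[
    [0, 0, 0],
    [0, 0, 0],
    [0, 0, 0],
    [0, 0, 0],
    [0, 0, 0],
    [0, 0, 0],
    [0, 0, 0],
    [0, 0, 0],
  ],
  xyz=[
    [0, 0, 0.1],
    [0, 0, 0.15],
    [0, 0, 0.2],
    [0, 0, 0.25],
    [0, 0, 0.25],
    [0, 0, 0.25],
    [0, 0, 0.25],
    [0, 0, 0.25],
  ],
  jaw=[5, 5, 5, 5, 5, 5, 5, 5],
)

```text
time_s: 44.95
eef_pos: [0.5808, -0.0329, 0.153]
eef_rot: [0.0, 0.97, 0.245, 0.001]
wrist_force: [-0.5, 4.0, 7.1]
opening: 0.118
grasp_force: 60.5
```

Run:
```python
from h import *
delta([.5785,-.035,.152]);o=tool()[2];print(o["grasp_force"],o["wrist_force"],o["torque"])
```

```text
xyz cm [-0.3   0.08  0.1 ] dr [ 0.01 -0.02  0.  ] pos [ 0.5808 -0.0329  0.153 ] q6 0.81 t 44.95
60.45758306980133 [-0.5114  4.0319  7.1402] [ 0.721  -0.0508 -0.0405]
```

send_rows(
  dr=[
    [0, 0, 0],
    [0, 0, 0],
    [0, 0, 0],
    [0, 0, 0],
    [0, 0, 0],
    [0, 0, 0],
    [0, 0, 0],
    [0, 0, 0],
  ],
  xyz=[
    [0, 0, 0],
    [0, 0, 0],
    [0, 0, 0],
    [0, 0, 0],
    [0, 0, 0],
    [0, 0, 0],
    [0, 0, 0],
    [0, 0, 0],
  ],
  jaw=[15, 30, 60, 60, 60, 60, 60, 60],
)

```text
time_s: 45.95
eef_pos: [0.5799, -0.0333, 0.1514]
eef_rot: [0.0, 0.97, 0.245, 0.0]
wrist_force: [-0.7, 0.3, 0.0]
opening: 0.6
grasp_force: 0.0
```

send_rows(
  dr=[
    [0, 0, 0],
    [0, 0, 0],
    [0, 0, 0],
    [0, 0, 0],
    [0, 0, 0],
    [0, 0, 0],
    [0, 0, 0],
    [0, 0, 0],
  ],
  xyz=[
    [0, 0, -2],
    [0, 0, -5],
    [0, 0, -9],
    [0, 0, -12],
    [0, 0, -15],
    [0, 0, -15],
    [0, 0, -15],
    [0, 0, -15],
  ],
  jaw=[60, 60, 60, 60, 60, 60, 60, 60],
)

```text
time_s: 46.95
eef_pos: [0.5791, -0.0331, 0.2997]
eef_rot: [-0.001, 0.97, 0.245, -0.001]
wrist_force: [-0.3, 0.1, -0.2]
opening: 0.601
grasp_force: 0.0
```

Run:
```python
from h import *
e,M,o=tool();print(e,o["wrist_force"])
c,im=look("wrist","after.png");np.save("after.npy",c,allow_pickle=True)
g=cv2.cvtColor(im,cv2.COLOR_BGR2GRAY);m=(g<45).astype(np.uint8)
n,l,st,ce=cv2.connectedComponentsWithStats(m)
print([(s.tolist(),k.round().tolist()) for s,k in zip(st,ce) if 300<s[4]<20000])
print("expected ends",[proj(c,[.5785+a*.031*np.cos(.494),-.035+a*.031*np.sin(.494),.155]).round(1) for a in(1,-1)])
```

```text
[ 0.5791 -0.0331  0.2997] [-0.2724  0.0837 -0.1906]
[([514, 45, 26, 45, 366], [522.0, 69.0]), ([272, 157, 15, 86, 1121], [278.0, 199.0])]
expected ends [array([280.4, 166.4]), array([280.3, 239.7])]
```

Run:
```python
from h import *
c=np.load("after.npy",allow_pickle=True).item()
print(ray(c,(279,200),.153),ray(c,(279.5,157),.153),ray(c,(279,243),.153))
c0=np.load("bell.npy",allow_pickle=True).item()
# posts & latch
from math import *
ax=np.array([.5785,-.035]);t=radians(-13)
L=lambda x,y:ax+np.array([x*cos(t)-y*sin(t),x*sin(t)+y*cos(t)])
hg=L(.07,0);print("hinge",hg)
for n,s in(("left",1),("right",-1)):
  for a in(.57,.3,.0,-.03):
    r=L(-.023,s*.087)-hg;ang=-s*a;q=hg+[r[0]*cos(ang)-r[1]*sin(ang),r[0]*sin(ang)+r[1]*cos(ang)];print(n,a,q)
print("pivot",L(-.105,.016),"tip down",L(-.105,-.05),"pad up dirs")
```

```text
[ 0.5807 -0.0326  0.153 ] [ 0.6117 -0.0163  0.153 ] [ 0.5473 -0.0506  0.153 ]
hinge [ 0.6467 -0.0507]
left 0.57 [0.6439 0.0766]
left 0.3 [0.6101 0.0712]
left 0.0 [0.5757 0.0549]
left -0.03 [0.5725 0.0528]
right 0.57 [ 0.5884 -0.164 ]
right 0.3 [ 0.5603 -0.1443]
right 0.0 [ 0.5365 -0.1146]
right -0.03 [ 0.5347 -0.1113]
pivot [0.4798 0.0042] tip down [ 0.4649 -0.0601] pad up dirs
```

Run:
```python
from h import *
s,w=delta([.6435,.0763,.2],np.radians(17.6))
```

```text
xyz cm [10.87 -6.57  9.98] dr [ -0.03   0.   -13.21] pos [ 0.5792 -0.0332  0.2999] q6 0.81 t 47.0
```

send_rows(
  dr=[
    [0, 0, -1.7],
    [0, 0, -3.4],
    [0, 0, -5.1],
    [0, 0, -6.8],
    [0, 0, -8.5],
    [0, 0, -10.2],
    [0, 0, -11.9],
    [0, 0, -13.2],
  ],
  xyz=[
    [2, -1.2, 0],
    [4, -2.4, 0],
    [6, -3.6, 0],
    [8, -4.8, 0],
    [9.5, -5.7, 0],
    [10.9, -6.6, 2],
    [10.9, -6.6, 6],
    [10.9, -6.6, 10],
  ],
  jaw=[60, 60, 60, 60, 60, 60, 60, 60],
)

```text
time_s: 48.0
eef_pos: [0.6442, 0.0768, 0.1995]
eef_rot: [-0.0, 0.589, 0.808, -0.0]
wrist_force: [0.4, 0.6, 0.4]
opening: 0.599
grasp_force: 0.0
```

send_rows(
  dr=[
    [0, 0, 0],
    [0, 0, 0],
    [0, 0, 0],
    [0, 0, 0],
    [0, 0, 0],
    [0, 0, 0],
    [0, 0, 0],
    [0, 0, 0],
  ],
  xyz=[
    [0, 0, 0],
    [0, 0, 0],
    [0, 0, 0],
    [0, 0, 0],
    [0, 0, 0],
    [0, 0, 0],
    [0, 0, 0],
    [0, 0, 0],
  ],
  jaw=[60, 60, 60, 60, 60, 60, 60, 60],
)

```text
time_s: 49.0
eef_pos: [0.6444, 0.0765, 0.2014]
eef_rot: [-0.0, 0.591, 0.807, -0.0]
wrist_force: [1.4, -0.3, 0.2]
opening: 0.602
grasp_force: 0.0
```

```bash
cat >> h.py <<'E'
def reds(z=.102):
    c,im=look("wrist",None);hsv=cv2.cvtColor(im,cv2.COLOR_BGR2HSV)
    m=(((hsv[...,0]<8)|(hsv[...,0]>172))&(hsv[...,1]>130)&(hsv[...,2]>40)).astype(np.uint8)
    n,l,st,ce=cv2.connectedComponentsWithStats(m)
    for s,k in zip(st[1:],ce[1:]):
        if s[4]>60:
            v=np.where(l==list(map(tuple,ce)).index(tuple(k)),hsv[...,2],0)
            b=v>0.8*np.percentile(v[v>0],95);ys,xs=np.nonzero(b);p=(xs.mean(),ys.mean())
            print("box",s,"bright",np.round(p,1),"->",ray(c,p,z))
E
python3 - <<'E'
from h import *
reds();delta([.6435,.0763,.09],np.radians(17.6))
c=ctrl.calibration("wrist");print(proj(c,[.6435,.0763,.102]))
E
```

```text
box [ 69 160  40  33 794] bright [ 90.9 178.8] -> [0.5191 0.0673 0.102 ]
box [269 193  16  32 406] bright [276.4 210.7] -> [0.6416 0.083  0.102 ]
box [139 397  19  23 236] bright [148.5 408.3] -> [ 0.5918 -0.1145  0.102 ]
xyz cm [ 0.01 -0.09 11.14] dr [-0.   -0.   -0.01] pos [0.6444 0.0765 0.2014] q6 -0.37 t 49.05
[276.0854 220.3695]
```

send_rows(
  dr=[
    [0, 0, 0],
    [0, 0, 0],
    [0, 0, 0],
    [0, 0, 0],
    [0, 0, 0],
    [0, 0, 0],
    [0, 0, 0],
    [0, 0, 0],
  ],
  xyz=[
    [0, 0, 3],
    [0, 0, 6],
    [0, 0, 9],
    [0, 0, 11.1],
    [0, 0, 11.1],
    [0, 0, 11.1],
    [0, 0, 11.1],
    [0, 0, 11.1],
  ],
  jaw=[60, 60, 60, 60, 40, 25, 25, 25],
)

```text
time_s: 50.05
eef_pos: [0.6451, 0.0764, 0.0916]
eef_rot: [0.001, 0.591, 0.807, 0.001]
wrist_force: [-0.8, -0.1, -0.1]
opening: 0.249
grasp_force: 0.0
```

Run:
```python
from h import *
o=tool()[2];print(o["opening"],o["grasp_force"],o["wrist_force"])
delta([.5757,.0549,.09]); delta([.6101,.0712,.09])
```

```text
0.24911706043674922 0.0 [-0.8331 -0.1434 -0.063 ]
xyz cm [ 0.04 -7.27  0.14] dr [ 0.02  0.01 -0.  ] pos [0.6451 0.0764 0.0916] q6 -0.37 t 50.05
xyz cm [ 0.56 -3.5   0.15] dr [ 0.02  0.01 -0.  ] pos [0.6451 0.0764 0.0916] q6 -0.37 t 50.05
```

send_rows(
  dr=[
    [0, 0, 0],
    [0, 0, 0],
    [0, 0, 0],
    [0, 0, 0],
    [0, 0, 0],
    [0, 0, 0],
    [0, 0, 0],
    [0, 0, 0],
  ],
  xyz=[
    [0.2, -1, 0],
    [0.4, -2, 0],
    [0.5, -3, 0],
    [0.5, -4, 0],
    [0.5, -5, 0],
    [0.3, -6, 0],
    [0.1, -6.8, 0],
    [0, -7.3, 0],
  ],
  jaw=[25, 25, 25, 25, 25, 25, 25, 25],
)

```text
time_s: 51.05
eef_pos: [0.5744, 0.0541, 0.0904]
eef_rot: [0.0, 0.591, 0.807, -0.0]
wrist_force: [0.0, -0.0, -0.5]
opening: 0.248
grasp_force: 0.3
```

send_rows(
  dr=[
    [0, 0, 0],
    [0, 0, 0],
    [0, 0, 0],
    [0, 0, 0],
    [0, 0, 0],
    [0, 0, 0],
    [0, 0, 0],
    [0, 0, 0],
  ],
  xyz=[
    [0, -0.2, 0],
    [0, -0.4, 0],
    [0, -0.5, 0],
    [0, -0.5, 0],
    [0, -0.5, 0],
    [0, -0.5, 0],
    [0, -0.5, 0],
    [0, -0.5, 0],
  ],
  jaw=[25, 25, 25, 25, 25, 25, 25, 25],
)

```text
time_s: 52.05
eef_pos: [0.5709, 0.0531, 0.0906]
eef_rot: [0.001, 0.591, 0.807, 0.0]
wrist_force: [5.1, -0.1, -2.5]
opening: 0.25
grasp_force: 2.6
```

Run:
```python
from h import *
o=tool()[2];print(o["opening"],o["grasp_force"],o["wrist_force"],o["torque"]);delta([.5757,.0549,.09])
```

```text
0.24950864498690253 2.6477790623903275 [ 5.1271 -0.0875 -2.4515] [ 0.1512 -0.8193 -0.0352]
xyz cm [0.03 0.52 0.06] dr [ 0.01  0.   -0.  ] pos [0.5709 0.0531 0.0906] q6 -0.42 t 52.05
```

send_rows(
  dr=[
    [0, 0, 0],
    [0, 0, 0],
    [0, 0, 0],
    [0, 0, 0],
    [0, 0, 0],
    [0, 0, 0],
    [0, 0, 0],
    [0, 0, 0],
  ],
  xyz=[
    [0, -0.2, 0],
    [0, -0.3, 0],
    [0, -0.3, 0],
    [0, 0.3, 0],
    [0, 0.4, 0],
    [0, 0.4, -2],
    [0, 0.4, -7],
    [0, 0.4, -12],
  ],
  jaw=[25, 25, 25, 25, 25, 25, 25, 25],
)

```text
time_s: 53.05
eef_pos: [0.5728, 0.0541, 0.2111]
eef_rot: [-0.001, 0.591, 0.807, -0.001]
wrist_force: [1.2, 0.5, -0.0]
opening: 0.253
grasp_force: 0.0
```

Run:
```python
from h import *
a=np.degrees(np.arctan2(-.1146+.164,.5365-.5884));print(a)
# tool y along tangential line
delta([.565,-.19,.23],np.radians(a))
delta([.5884,-.164,.23],np.radians(a))
```

```text
136.4137253589545
xyz cm [-23.05  -8.1   -1.89] dr [-0.03  0.01 10.19] pos [0.5728 0.0541 0.2111] q6 -0.42 t 53.05
xyz cm [-21.27  -5.08  -1.9 ] dr [-0.03  0.01 10.19] pos [0.5728 0.0541 0.2111] q6 -0.42 t 53.05
```

send_rows(
  dr=[
    [0, 0, 1.5],
    [0, 0, 3],
    [0, 0, 4.5],
    [0, 0, 6],
    [0, 0, 7.5],
    [0, 0, 9],
    [0, 0, 10.2],
    [0, 0, 10.2],
  ],
  xyz=[
    [-3, -0.7, -2],
    [-6, -1.4, -2],
    [-9, -2.1, -2],
    [-12, -2.8, -2],
    [-15, -3.6, -2],
    [-18, -4.3, -2],
    [-21.2, -5.1, -2],
    [-21.2, -5.1, -2],
  ],
  jaw=[60, 60, 60, 60, 60, 60, 60, 60],
)

```text
time_s: 54.05
eef_pos: [0.5884, -0.1654, 0.2301]
eef_rot: [-0.0, 0.92, 0.392, -0.001]
wrist_force: [-0.4, 1.2, -0.8]
opening: 0.6
grasp_force: 0.0
```

send_rows(
  dr=[
    [0, 0, 0],
    [0, 0, 0],
    [0, 0, 0],
    [0, 0, 0],
    [0, 0, 0],
    [0, 0, 0],
    [0, 0, 0],
    [0, 0, 0],
  ],
  xyz=[
    [0, 0, 0],
    [0, 0, 0],
    [0, 0, 0],
    [0, 0, 0],
    [0, 0, 0],
    [0, 0, 0],
    [0, 0, 0],
    [0, 0, 0],
  ],
  jaw=[60, 60, 60, 60, 60, 60, 60, 60],
)

```text
time_s: 55.05
eef_pos: [0.5891, -0.1633, 0.2304]
eef_rot: [-0.0, 0.919, 0.393, -0.0]
wrist_force: [-0.5, 0.3, -0.2]
opening: 0.6
grasp_force: 0.0
```

Run:
```python
from h import *
reds();c=ctrl.calibration("wrist");print(proj(c,[.5884,-.164,.102]),proj(c,[.5884,-.164,.053]))
delta([.5884,-.164,.09],np.radians(136.4))
```

```text
box [ 44   0  31  11 181] bright [62.7  3.4] -> [0.5852 0.0309 0.102 ]
box [545 135  15  39 264] bright [555.3 158.9] -> [ 0.7616 -0.275   0.102 ]
box [  0 156  16  18 134] bright [  0.8 168.6] -> [ 0.4634 -0.0003  0.102 ]
box [269 188  13  27 282] bright [275.  206.7] -> [ 0.5888 -0.1605  0.102 ]
[277.8376 210.1832] [278.0432 193.137 ]
xyz cm [-0.09 -0.01 14.04] dr [-0.    0.   -0.01] pos [ 0.5891 -0.1634  0.2304] q6 0.3 t 55.1
```

send_rows(
  dr=[
    [0, 0, 0],
    [0, 0, 0],
    [0, 0, 0],
    [0, 0, 0],
    [0, 0, 0],
    [0, 0, 0],
    [0, 0, 0],
    [0, 0, 0],
  ],
  xyz=[
    [0, 0, 4],
    [0, 0, 8],
    [0, 0, 12],
    [0, 0, 14],
    [0, 0, 14],
    [0, 0, 14],
    [0, 0, 14],
    [0, 0, 14],
  ],
  jaw=[60, 60, 60, 60, 40, 25, 25, 25],
)

```text
time_s: 56.1
eef_pos: [0.5899, -0.1637, 0.0917]
eef_rot: [0.001, 0.919, 0.393, 0.001]
wrist_force: [-0.4, -0.1, -0.2]
opening: 0.253
grasp_force: 0.0
```

send_rows(
  dr=[
    [0, 0, 0],
    [0, 0, 0],
    [0, 0, 0],
    [0, 0, 0],
    [0, 0, 0],
    [0, 0, 0],
    [0, 0, 0],
    [0, 0, 0],
  ],
  xyz=[
    [-0.2, -1, 0],
    [-0.4, -2, 0],
    [-0.5, -3, 0],
    [-0.5, -4, 0],
    [-0.5, -5, 0],
    [-0.3, -6, 0],
    [-0.1, -6.8, 0],
    [0, -7.1, 0],
  ],
  jaw=[25, 25, 25, 25, 25, 25, 25, 25],
)

```text
time_s: 57.1
eef_pos: [0.5375, -0.1137, 0.0904]
eef_rot: [-0.0, 0.919, 0.394, -0.0]
wrist_force: [0.4, -1.0, 0.4]
opening: 0.247
grasp_force: 0.2
```

send_rows(
  dr=[
    [0, 0, 0],
    [0, 0, 0],
    [0, 0, 0],
    [0, 0, 0],
    [0, 0, 0],
    [0, 0, 0],
    [0, 0, 0],
    [0, 0, 0],
  ],
  xyz=[
    [0, -0.2, 0],
    [0, -0.4, 0],
    [0, -0.5, 0],
    [0, -0.5, 0],
    [0, -0.5, 0],
    [0, -0.5, 0],
    [0, -0.5, 0],
    [0, -0.5, 0],
  ],
  jaw=[25, 25, 25, 25, 25, 25, 25, 25],
)

```text
time_s: 58.1
eef_pos: [0.5342, -0.1109, 0.0905]
eef_rot: [0.0, 0.919, 0.393, 0.0]
wrist_force: [1.0, -0.3, 0.6]
opening: 0.254
grasp_force: 0.4
```

Run:
```python
from h import *
o=tool()[2];print(o["opening"],o["grasp_force"],o["wrist_force"],o["torque"]);delta([.5365,-.1146,.09])
```

```text
0.2541199425098921 0.3699152357876301 [ 0.9659 -0.2891  0.5925] [-0.0868 -0.0849 -0.0585]
xyz cm [-0.11  0.42  0.05] dr [ 0. -0.  0.] pos [ 0.5342 -0.1109  0.0905] q6 0.34 t 58.1
```

Almost at the stop. Pushing a little further until the force rises.

send_rows(
  dr=[
    [0, 0, 0],
    [0, 0, 0],
    [0, 0, 0],
    [0, 0, 0],
    [0, 0, 0],
    [0, 0, 0],
    [0, 0, 0],
    [0, 0, 0],
  ],
  xyz=[
    [0, -0.1, 0],
    [0, -0.2, 0],
    [0, -0.3, 0],
    [0, -0.4, 0],
    [0, -0.4, 0],
    [0, -0.4, 0],
    [0, -0.4, 0],
    [0, -0.4, 0],
  ],
  jaw=[25, 25, 25, 25, 25, 25, 25, 25],
)

```text
time_s: 59.1
eef_pos: [0.5329, -0.1095, 0.0906]
eef_rot: [0.002, 0.919, 0.393, 0.001]
wrist_force: [7.9, -6.6, -7.9]
opening: 0.25
grasp_force: 5.1
```

Run:
```python
from h import *
o=tool()[2];print(o["opening"],o["grasp_force"],o["wrist_force"],o["torque"]);delta([.5365,-.1146,.09])
```

```text
0.2502419320914522 5.057654678821564 [ 7.8985 -6.6139 -7.9193] [-0.8412 -1.1916 -0.0079]
xyz cm [-0.12  0.61  0.07] dr [ 0.05 -0.01  0.  ] pos [ 0.5329 -0.1095  0.0906] q6 0.34 t 59.1
```

send_rows(
  dr=[
    [0, 0, 0],
    [0, 0, 0],
    [0, 0, 0],
    [0, 0, 0],
    [0, 0, 0],
    [0, 0, 0],
    [0, 0, 0],
    [0, 0, 0],
  ],
  xyz=[
    [0, 0.4, 0],
    [0, 0.7, 0],
    [0, 0.8, -1],
    [0, 0.8, -5],
    [0, 0.8, -10],
    [0, 0.8, -15],
    [0, 0.8, -15],
    [0, 0.8, -15],
  ],
  jaw=[25, 25, 25, 25, 25, 25, 25, 25],
)

```text
time_s: 60.1
eef_pos: [0.5367, -0.1134, 0.2404]
eef_rot: [-0.0, 0.919, 0.393, -0.0]
wrist_force: [-1.2, 0.2, -0.8]
opening: 0.251
grasp_force: 0.0
```

```bash
cat >> h.py <<'E'
def Lw(x,y,z):
    t=np.radians(-13);return np.array([.579+x*np.cos(t)-y*np.sin(t),-.0345+x*np.sin(t)+y*np.cos(t),z])
E
python3 - <<'E'
from h import *
delta(Lw(-.105,.07,.26),np.radians(-13))
E
```

```text
xyz cm [  9.29 -14.99  -1.95] dr [-0.   -0.   -5.11] pos [ 0.5367 -0.1134  0.2404] q6 0.34 t 60.1
```

send_rows(
  dr=[
    [0, 0, -1],
    [0, 0, -2],
    [0, 0, -3],
    [0, 0, -4],
    [0, 0, -5.1],
    [0, 0, -5.1],
    [0, 0, -5.1],
    [0, 0, -5.1],
  ],
  xyz=[
    [2, -3, -2],
    [4, -6, -2],
    [6, -9, -2],
    [8, -12, -2],
    [9.3, -15, -2],
    [9.3, -15, -2],
    [9.3, -15, -2],
    [9.3, -15, -2],
  ],
  jaw=[10, 0, 0, 0, 0, 0, 0, 0],
)

```text
time_s: 61.1
eef_pos: [0.4928, 0.0565, 0.2599]
eef_rot: [-0.0, 0.784, 0.621, -0.0]
wrist_force: [-0.0, -0.8, 0.1]
opening: 0.002
grasp_force: 0.0
```

Run:
```python
from h import *
reds(.125)
c=ctrl.calibration("wrist")
for n,p in(("lpost",Lw(-.023,.087,.102)),("rpost",Lw(-.023,-.087,.102)),("latch up",Lw(-.105,.016-.007,.122)),("pivot",Lw(-.105,.016,.056))): print(n,proj(c,p))
delta(Lw(-.105,.06,.12),np.radians(-13))
print(tool()[2]["opening"])
look("wrist","latch.png")
```

```text
box [358 160  25  23 310] bright [375.9 175.3] -> [0.5708 0.063  0.125 ]
lpost [376.2116 176.5683]
rpost [361.1526 349.8476]
latch up [277.2923 272.7725]
pivot [277.6581 235.248 ]
xyz cm [-0.92 -0.05 14.  ] dr [-0.01  0.   -0.03] pos [0.4929 0.0564 0.26  ] q6 0.1 t 61.15
0.001274313227614388
```

Run:
```python
from h import *
for n in("side","scene"):
    c,im=look(n,None);hsv=cv2.cvtColor(im,cv2.COLOR_BGR2HSV)
    m=(((hsv[...,0]<8)|(hsv[...,0]>172))&(hsv[...,1]>120)&(hsv[...,2]>40)).astype(np.uint8)
    nn,l,st,ce=cv2.connectedComponentsWithStats(m)
    print(n,[(s.tolist(),k.round(1).tolist()) for s,k in zip(st[1:],ce[1:]) if s[4]>4 and 200<k[0]<400 and 150<k[1]<300])
    for a in(1.75,1.57,1.2,.8,.3,0):
        p=Lw(-.105,.016-.066*np.cos(a)+.007*np.sin(a),.056+.066*np.sin(a)+.007*np.cos(a));print(a,p.round(3),proj(c,p).round(1))
    print("lp",proj(c,Lw(-.023,.087,.09)),"rp",proj(c,Lw(-.023,-.087,.09)))
```

```text
side [([270, 198, 3, 4, 10], [271.2, 199.5]), ([289, 208, 2, 4, 6], [289.3, 209.5]), ([259, 225, 2, 12, 14], [259.9, 229.9])]
1.75 [0.484 0.023 0.12 ] [287.3 213.8]
1.57 [0.482 0.011 0.122] [287.9 211.4]
1.2 [ 0.476 -0.012  0.12 ] [289.3 208.1]
0.8 [ 0.471 -0.035  0.108] [290.6 207.5]
0.3 [ 0.467 -0.055  0.082] [291.6 211. ]
0 [ 0.465 -0.06   0.063] [291.8 214.8]
lp [259.5683 227.2225] rp [271.314  200.7219]
scene [([310, 242, 2, 3, 5], [310.6, 242.8])]
1.75 [0.484 0.023 0.12 ] [273.4 223.4]
1.57 [0.482 0.011 0.122] [274.4 224.2]
1.2 [ 0.476 -0.012  0.12 ] [276.5 228. ]
0.8 [ 0.471 -0.035  0.108] [278.7 234.7]
0.3 [ 0.467 -0.055  0.082] [280.6 245.3]
0 [ 0.465 -0.06   0.063] [281.1 251.7]
lp [293.2492 222.0041] rp [310.9761 245.4668]
```

send_rows(
  dr=[
    [0, 0, 0],
    [0, 0, 0],
    [0, 0, 0],
    [0, 0, 0],
    [0, 0, 0],
    [0, 0, 0],
    [0, 0, 0],
    [0, 0, 0],
  ],
  xyz=[
    [-0.9, 0, 3],
    [-0.9, 0, 7],
    [-0.9, 0, 11],
    [-0.9, 0, 13.8],
    [-0.9, 0, 13.8],
    [-0.9, 0, 13.8],
    [-0.9, 0, 13.8],
    [-0.9, 0, 13.8],
  ],
  jaw=[0, 0, 0, 0, 0, 0, 0, 0],
)

```text
time_s: 62.3
eef_pos: [0.4915, 0.0484, 0.1236]
eef_rot: [0.001, 0.783, 0.622, 0.001]
wrist_force: [-0.4, -0.3, 0.6]
opening: -0.0
grasp_force: 0.0
```

Run:
```python
from h import *
print(tool()[2]["wrist_force"])
for y,z in((.031,.125),(.012,.127),(-.006,.120),(-.022,.106),(-.032,.093),(-.042,.083)): delta(Lw(-.105,y,z),np.radians(-13))
```

```text
[-0.4238 -0.3057  0.6253]
xyz cm [-3.01 -0.11 -0.14] dr [ 0.02 -0.   -0.01] pos [0.4915 0.0484 0.1236] q6 0.09 t 62.3
xyz cm [-4.91 -0.11 -0.34] dr [ 0.02 -0.   -0.01] pos [0.4915 0.0484 0.1236] q6 0.09 t 62.3
xyz cm [-6.71 -0.11  0.36] dr [ 0.02 -0.   -0.01] pos [0.4915 0.0484 0.1236] q6 0.09 t 62.3
xyz cm [-8.31 -0.11  1.76] dr [ 0.02 -0.   -0.01] pos [0.4915 0.0484 0.1236] q6 0.09 t 62.3
xyz cm [-9.31 -0.11  3.06] dr [ 0.02 -0.   -0.01] pos [0.4915 0.0484 0.1236] q6 0.09 t 62.3
xyz cm [-10.31  -0.11   4.06] dr [ 0.02 -0.   -0.01] pos [0.4915 0.0484 0.1236] q6 0.09 t 62.3
```

send_rows(
  dr=[
    [0, 0, 0],
    [0, 0, 0],
    [0, 0, 0],
    [0, 0, 0],
    [0, 0, 0],
    [0, 0, 0],
    [0, 0, 0],
    [0, 0, 0],
  ],
  xyz=[
    [-1.5, -0.1, 0],
    [-3, -0.1, -0.1],
    [-4, -0.1, -0.2],
    [-4.9, -0.1, -0.2],
    [-5.8, -0.1, 0],
    [-6.7, -0.1, 0.4],
    [-7.5, -0.1, 1],
    [-7.5, -0.1, 1],
  ],
  jaw=[0, 0, 0, 0, 0, 0, 0, 0],
)

```text
time_s: 63.3
eef_pos: [0.4722, -0.0249, 0.1117]
eef_rot: [-0.0, 0.783, 0.622, -0.0]
wrist_force: [0.4, 0.4, -0.3]
opening: 0.006
grasp_force: 0.0
```

```bash
cat >> h.py <<'E'
def latch():
    c,im=look("side",None);hsv=cv2.cvtColor(im,cv2.COLOR_BGR2HSV)
    m=(((hsv[...,0]<8)|(hsv[...,0]>172))&(hsv[...,1]>120)&(hsv[...,2]>40)).astype(np.uint8)
    nn,l,st,ce=cv2.connectedComponentsWithStats(m)
    print([(s.tolist(),k.round(1).tolist()) for s,k in zip(st[1:],ce[1:]) if s[4]>2 and 230<k[0]<310 and 180<k[1]<250])
E
python3 - <<'E'
from h import *
o=tool()[2];print(o["wrist_force"],o["torque"]);latch()
for y,z in((-.022,.106),(-.032,.093),(-.042,.083)): delta(Lw(-.105,y,z),np.radians(-13))
E
```

```text
[ 0.3598  0.3838 -0.2729] [0.0279 0.0087 0.0069]
[([270, 199, 3, 3, 7], [271.1, 199.7]), ([259, 225, 3, 10, 13], [259.9, 228.8])]
xyz cm [-0.77  0.1   0.6 ] dr [-0.01  0.   -0.02] pos [ 0.4725 -0.0246  0.112 ] q6 -0.07 t 63.35
xyz cm [-1.77  0.1   1.9 ] dr [-0.01  0.   -0.02] pos [ 0.4725 -0.0246  0.112 ] q6 -0.07 t 63.35
xyz cm [-2.77  0.11  2.9 ] dr [-0.01  0.   -0.02] pos [ 0.4725 -0.0246  0.112 ] q6 -0.07 t 63.35
```

send_rows(
  dr=[
    [0, 0, 0],
    [0, 0, 0],
    [0, 0, 0],
    [0, 0, 0],
    [0, 0, 0],
    [0, 0, 0],
    [0, 0, 0],
    [0, 0, 0],
  ],
  xyz=[
    [-0.5, 0.1, 0.3],
    [-1, 0.1, 0.9],
    [-1.5, 0.1, 1.5],
    [-2, 0.1, 2.1],
    [-2.5, 0.1, 2.6],
    [-2.8, 0.1, 2.9],
    [-2.8, 0.1, 3.1],
    [-2.8, 0.1, 3.1],
  ],
  jaw=[0, 0, 0, 0, 0, 0, 0, 0],
)

```text
time_s: 64.35
eef_pos: [0.4674, -0.052, 0.0817]
eef_rot: [-0.0, 0.783, 0.622, -0.0]
wrist_force: [-1.1, -0.2, 4.7]
opening: 0.003
grasp_force: 2.1
```

Run:
```python
from h import *
o=tool()[2];print(o["eef_pos"],o["wrist_force"],o["torque"]);latch()
```

```text
[ 0.4674 -0.052   0.0817] [-1.1479 -0.1781  4.7095] [-0.0633  0.367   0.0261]
[([270, 199, 3, 3, 7], [271.1, 199.7]), ([259, 225, 2, 11, 15], [259.7, 229.1])]
```

send_rows(
  dr=[
    [0, 0, 0],
    [0, 0, 0],
    [0, 0, 0],
    [0, 0, 0],
    [0, 0, 0],
    [0, 0, 0],
    [0, 0, 0],
    [0, 0, 0],
  ],
  xyz=[
    [0, 0, 0.1],
    [0, 0, 0.2],
    [0, 0, 0.3],
    [0, 0, 0.3],
    [0, 0, 0.3],
    [0, 0, 0.3],
    [0, 0, 0.3],
    [0, 0, 0.3],
  ],
  jaw=[0, 0, 0, 0, 0, 0, 0, 0],
)

```text
time_s: 65.4
eef_pos: [0.4678, -0.0523, 0.0804]
eef_rot: [0.0, 0.783, 0.622, -0.0]
wrist_force: [-10.0, 0.6, 22.2]
opening: 0.003
grasp_force: 11.2
```

send_rows(
  dr=[
    [0, 0, 0],
    [0, 0, 0],
    [0, 0, 0],
    [0, 0, 0],
    [0, 0, 0],
    [0, 0, 0],
    [0, 0, 0],
    [0, 0, 0],
  ],
  xyz=[
    [0, 0, 0],
    [0, 0, -2],
    [0, 0, -6],
    [0, 0, -10],
    [-3, 0, -14],
    [-6, 0, -18],
    [-6, 0, -18],
    [-6, 0, -18],
  ],
  jaw=[0, 0, 0, 0, 0, 0, 0, 0],
)

```text
time_s: 66.4
eef_pos: [0.4535, -0.1099, 0.2576]
eef_rot: [-0.0, 0.783, 0.622, 0.0]
wrist_force: [-0.6, 0.1, 0.0]
opening: -0.003
grasp_force: 0.0
```

Run:
```python
from h import *
o=tool()[2];print(o["eef_pos"],o["wrist_force"]);latch();reds(.063)
c=ctrl.calibration("wrist")
for n,p in(("lpost",Lw(-.023,.087,.102)),("rpost",Lw(-.023,-.087,.102)),("pad0",Lw(-.105,-.05,.063)),("pad.3",Lw(-.105,.016-.063,.083)),("handle",Lw(0,0,.153))): print(n,proj(c,p).round(1))
_,im=look("wrist",None);m=(cv2.cvtColor(im,cv2.COLOR_BGR2GRAY)<45).astype(np.uint8)
n,l,st,ce=cv2.connectedComponentsWithStats(m);print([(s.tolist(),k.round().tolist()) for s,k in zip(st,ce) if 300<s[4]<20000])
```

```text
[ 0.4535 -0.1099  0.2576] [-0.6394  0.1096  0.0485]
[([270, 199, 3, 3, 6], [271.3, 199.7]), ([290, 215, 5, 4, 16], [292.0, 216.4]), ([259, 225, 2, 11, 15], [259.7, 229.1])]
box [271 118  17  25 392] bright [279.4 130.3] -> [ 0.466  -0.0587  0.063 ]
box [360 165  25  22 305] bright [378.3 180.6] -> [ 0.5458 -0.1245  0.063 ]
lpost [402.6 -73.7]
rpost [379.  182.2]
pad0 [279.3 131.6]
pad.3 [279.2 130.3]
handle [453.2  61.1]
[([382, 20, 112, 86, 2560], [442.0, 64.0]), ([0, 51, 89, 168, 7151], [35.0, 140.0]), ([275, 58, 11, 61, 579], [280.0, 87.0]), ([0, 275, 21, 37, 382], [9.0, 291.0])]
```

```bash
python3 -c "
from bench import ctrl
print(ctrl.hand_in())"
```

```text
the job is handed in; nothing more can be done
None
```

I handed the job in at about 66 s: the four dishes are stacked between the rods, the bell is down on the flange, both jaws are shut and the latch is folded. I checked this from camera positions and contact forces, and the hand-in returned no verdict.

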